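# Dock a sample cylinder under the gas inlet with the lab jack

## Robot

A 6-joint arm with a two-finger parallel gripper is mounted at the origin on the work surface. World frame = base frame: x ahead of the robot, y to its left, z up, the work surface at z = 0. Lengths are in m, angles in rad, forces in N, time in s.
With the tool pointing down it reaches from about 0.25 to 0.775 m from the base axis. Payload 4 kg.
Tool frame: the origin (TCP) lies midway between the tips of the shut fingers; the grasp point (between the pads) lies 19 mm behind it; z points along the fingers, y is the line along which they close (so a half turn about z gives the same grasp; the last joint's range is limited). The gripper opens to 94 mm and grips with 3 to 60 N. Pads are 16 mm wide; open, the fingers measure 119 mm over their backs; the gripper's body (75 mm by 177 mm) begins 78 mm behind the grasp point.
Start: joints at [1.099, 0.087, 1.371, -0, 1.684, -0.103], TCP at [0.198, 0.513, 0.206] pointing down, gripper open.
Joint ranges: [-3.1, 3.1], [-0.76, 2.03], [0.27, 2.55], [-1.08, 4.22], [0.17, 2.65], [-2.57, 2.57]. Speed limits (rad/s): [2.79, 2.79, 3.14, 3.14, 3.14, 3.14].

## Interface

Orientations are given as [roll, pitch, yaw] about the fixed x, y, z axes, in that order (R = Rz(yaw) Ry(pitch) Rx(roll)).
In Python, from bench import get_obs, snapshot, close_job gives the robot as it stands. The module is installed in compiled form; this text tells all that it offers.
- The arm moves only by the tool drive_tool, never from a script. Its argument "commands" is a list of rows, each a list of 6 numbers: the shift along the tool's x, y, z in units of 0.04 m (1.0 is 0.04 m), then the turn, a rotation vector about the tool's x, y, z in units of 0.1 rad (1.0 is 0.1 rad). In form: [[dx, dy, dz, wx, wy, wz], ...]. A call has 1 to 20 rows; each row shifts and turns the commanded pose from where the row before left it, along the tool's axes as they then stand; what a row does not reach is not made up. A row lasts 1/8 s, in which the tool goes at most 62.5 mm and 10.7 degrees, less where a joint would pass 70% of its speed; a pose out of reach is approached as far as the arm can. A call with a number of a shift or a turn outside -1 to 1 is refused whole. A call with a gripper value outside its range is refused whole. "gripper" is the closure, from 0 (fully open) to 1 (shut), set as the call begins (left out, the last holds). The fingers move at their own pace and stop on an object; the grip force is fixed at half the most. Time passes only in rows, so rows that do not move let the fingers close. It gives the time, the measured TCP pose, the force, the opening and the grip force at its end, in the units of the state.
- get_obs(): the state, without advancing time (a new reading comes with each control period).
- snapshot(name): name is "scene" or "top" or "wrist"; returns a dict with "image" (420x560x3 uint8, blue, green, red), "range_z" (420x560 float32, m along the optical axis (not along the pixel's ray), 0 where there is no reading), "fx", "fy", "cx", "cy" (pixels), "rvec" (rotation vector, rad) and "tvec" (3), from world to camera coordinates, as OpenCV has them. Camera axes: x right, y down, z forward; pixel columns grow to the right and rows downward; lengths in m; the calibration is good to about 2 mm. A picture is of the moment at which its call begins.
- close_job(): hands the job in; it is judged then, once.
The state is a dict: "time": time; "joint_positions": joint angles; "qvel": joint speeds; "joint_torque": joint torques, N m; "tool_pos": TCP position; "ee_rot": TCP orientation; "wrist_force": force on the tool from outside, world axes, zero at the start; "wrist_torque": the same for the moment, N m; "width": finger opening in m; "finger_force": force on a finger pad.
Only numpy, scipy, OpenCV 4.12 (cv2) and the standard library are available. Lean on these libraries where they do the work, as an engineer would, in place of code of your own. Each camera call takes 0.05 s, during which the arm holds its last target. There are 200 camera calls.

## Task

Stand the lying steel sample cylinder upright on its rest by butting its flat base against the stop and lifting the nose, then stand it in the middle of the lab jack's platform, right under the inlet's seal pad. Raise the jack with its knob until the cylinder's nose just meets the sprung pad and lifts it by a few millimetres (about 4), never close to the end of its travel, then throw the valve lever fully over to its other end and let go. Do not shift the inlet head, and leave the other things on the bench where they are.

Things in the scene. Friction and masses are not known exactly. Their poses are not given: they have to be found in the camera images.
- station: Fixed docking station: scissor lab jack, post with inlet head, knob and valve on a 12 mm thick plate, 240 x 240 mm. Origin on the bench under the platform's middle; z up, +x from jack to post (about the robot's right, world -y), +y to the valve (away from the robot). The post (26 mm across, 340 tall) is at x = 100 mm; the head's arm reaches from it over the platform, open on the -x side.
- platform: The jack's steel platform, 130 (x) x 110 (y) x 10 mm, axes as the station's. Origin at the middle of its upper face, which starts 75 mm above the bench and rises up to 26 mm; a thin black ring (52 mm across) is drawn round the middle. It stays at the height where the knob leaves it.
- knob_mid (a point): The middle of the jack's knob, which is a black fluted cylinder 40 mm across and 24 mm long, at (-95, -70, 72) mm in the station's frame. Its axis leans 0.66 rad (38 degrees) from vertical: outwards and up along (-0.613, 0, 0.790) in the station's frame. Its outer face and sides are free; the bench lies below and the jack's edge on the +x side.
- knob (a joint): Turn of the jack's knob in rad, 0 at the start, 6.5 at most; grows when it is turned clockwise as seen looking at its outer face (from above), and raises the platform by 4.0 mm per rad (25 mm a turn). Stiff: 0.12 N m of friction plus under 0.06 for the load, self-locking.
- seal_face (a point): Middle of the underside of the inlet's seal pad, a black rubber disc 28 mm across and 8 mm thick on a sprung stem, hanging from the inlet head straight above the platform's middle. Before it is lifted it is 216 to 224 mm above the bench, so 11 to 19 mm above the nose of a cylinder standing on the lowered platform.
- seal (a joint): How far the seal pad has been pushed up into the head, in m: 0 hanging free, 0.014 at the end of its travel. Spring: 1.5 N at 0, growing 0.15 N per mm.
- head_mark (a point): Middle of the underside of the inlet head, a white cylinder 42 mm across and 40 mm tall, 26 mm above the free seal pad's underside; a 26 mm wide arm joins it to a clamp on the post. The clamp's height differs from run to run and is to be left as it is.
- valve (a joint): The valve lever's angle in rad: 0 leaning 0.5 rad towards the station's -x (closed), 1.0 leaning 0.5 rad to +x (open, its end stop). Light (0.06 N m); stays where it is left.
- valve_tip (a point): Centre of the black ball (26 mm across) at the end of the valve lever. The lever, a 10 mm rod, pivots about the station's y axis at (0, 105, 34) mm in the station's frame, 70 mm from pivot to ball centre, on a brass block 70 x 50 x 25 mm whose top is 37 mm above the bench.
- rest: The cylinder's fixed rest: an aluminium bar 170 mm long (x), 30 wide, 16 high, with an upright stop block (20 x 60 x 60 mm) at its -x end (its left end as the robot sees it). Origin on the bench under the bar's middle; z up. Two grey cheeks (at x = 0 to 20 mm, rising 5.5 mm over the bar's top, 40 mm over their outsides) keep the cylinder from rolling.
- stop_face (a point): Foot of the stop block's face, on the bar's top (16 mm above the bench), on the bar's centre line, at x = -85 mm in the rest's frame. The face looks to the rest's +x.
- cylinder: The sample cylinder, plain steel, about 0.4 kg: body 36 mm across and 106 mm long, then a taper to a nose 18 mm across; 130 mm long over all. Origin at the middle of its flat base, +z along its axis to the nose. It starts lying on the rest's bar along the rest's +x, base 4 to 15 mm from the stop's face, nose away from the stop; its axis is then 34 mm above the bench.
- cylinder_top (a point): Middle of the flat end of the cylinder's nose, 130 mm from the base along its axis.
- wash_bottle: Bystander: a clear wash bottle with an orange spout, 58 mm across, 178 mm tall, loose. Origin at its underside.
- beaker: Bystander: a glass beaker, 68 mm across, 90 mm tall, loose. Origin at its underside.
- mouse: Bystander: a black computer mouse, 100 x 58 x 30 mm, loose. Origin at its underside.
- vial: Bystander: a small glass vial, 26 mm across, 50 mm tall, loose, between the station and the rest. Origin at its underside.
- reagent: Bystander: an amber bottle, 66 mm across, 140 mm tall, loose. Origin at its underside.
- spatula: Bystander: a spatula, 180 mm long, lying. Origin at its underside.
- marker: Bystander: a grey marker pen, 16 mm thick, 130 mm long, lying on the robot's side of the station. Origin at its underside.

How it is judged:
By the outcome, as a careful person would: the job done as asked, in the order asked, and still so for the second after the job is handed in, with the robot touching nothing.
It also fails if it takes over 72 s, if anything falls off the work surface, if the arm or the gripper's body presses on something with over 40 N, if the wrist force passes 120 N, or if a joint passes its speed limit or range.

## Working session

There is one attempt and no reset: what is moved stays moved. The work goes in short steps, Python scripts to look and compute and a tool call to move; the robot and the scene stay as the last step left them, time stands still between calls to the robot, and variables do not carry over. Pictures are saved under pics/ and viewed, at most 13 in all, crops included, and the job is handed in when it is done.

Besides the shell and the picture viewer there is one more tool, called after "Emit:" as a command line: name --pt "numbers of a row" for each row, then --argument value for the rest. drive_tool: Moves the arm, as the interface text tells. Its arguments: {"type":"object","properties":{"commands":{"type":"array"},"gripper":{"type":"number"}},"required":["commands"]}

```bash
mkdir -p pics
cat > h.py <<'E'
import numpy as np, cv2
from bench import get_obs, snapshot, close_job
def pts(s):
    R=cv2.Rodrigues(np.array(s["rvec"],float))[0];t=np.array(s["tvec"],float).reshape(3)
    z=s["range_z"].astype(float);v,u=np.mgrid[:z.shape[0],:z.shape[1]]
    c=np.stack([(u-s["cx"])/s["fx"]*z,(v-s["cy"])/s["fy"]*z,z],-1)
    P=(c-t)@R; P[z==0]=np.nan
    return P
def proj(s,p):
    return cv2.projectPoints(np.array(p,float).reshape(-1,3),np.array(s["rvec"],float),np.array(s["tvec"],float),np.array([[s["fx"],0,s["cx"]],[0,s["fy"],s["cy"]],[0,0,1.]]),None)[0].reshape(-1,2)
E
python3 - <<'E'
from h import *
for n in("scene","top"):
    s=snapshot(n);cv2.imwrite(f"pics/{n}0.png",s["image"])
    R=cv2.Rodrigues(np.array(s["rvec"],float))[0];print(n,s["fx"],-R.T@np.array(s["tvec"]).reshape(3),R[2])
print(get_obs())
E
```

```text
scene 506.71398586029613 [1.01998705 0.36219195 1.14503245] [-0.42638514 -0.33229102 -0.84129566]
top 402.14595762705744 [ 0.35815453 -0.05181863  1.22421628] [ 0.13598312 -0.00882622 -0.99067184]
{'time': 0.1, 'joint_positions': array([ 1.09894124e+00,  8.78546847e-02,  1.37207024e+00, -5.45841407e-06,
        1.68359460e+00, -1.03108868e-01]), 'qvel': array([-0.00095968, -0.00136072, -0.00390106, -0.00054902, -0.00074435,
        0.0002564 ]), 'joint_torque': array([ 2.21437025e-03, -3.41250658e+01, -3.03302515e+01,  7.20531796e-02,
        3.03729821e-02, -7.75568674e-05]), 'tool_pos': array([0.1980349 , 0.51259149, 0.20445233]), 'ee_rot': array([-3.13967546e+00, -1.92929555e-04,  2.77284564e+00]), 'wrist_force': array([ 0.31301049,  0.55125249, -0.54083661]), 'wrist_torque': array([-0.01905086,  0.0033454 , -0.00832691]), 'finger_force': 0.0, 'width': 0.0938632107124645}
```

View pics/scene0.png

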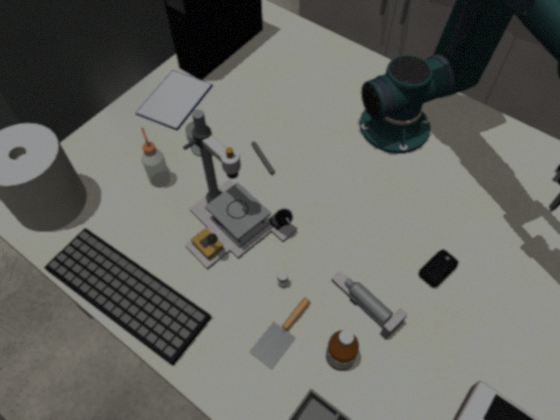

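View pics/top0.png

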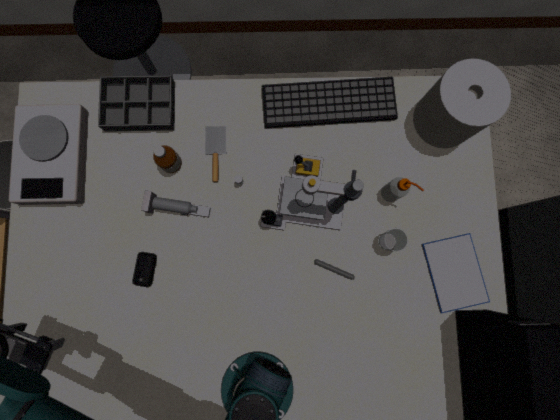

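The scene view shows the station at about (238,215) and the rest with the cylinder at (370,300). In the top view the stop is at (148,203), the nose at (190,208), the platform at (310,200), the knob at (268,217), and the valve ball at (298,159). Next I'll measure these.

Run:
```python
from h import *
for n in("top","scene"):
    s=snapshot(n);P=pts(s);np.save(n+".npy",P)
    M=P.reshape(-1,3);C=s["image"].reshape(-1,3).astype(int)
    ok=~np.isnan(M[:,0])
    def show(name,m):
        Q=M[m&ok]
        if len(Q)<8: print(n,name,len(Q));return
        r=cv2.minAreaRect(Q[:,:2].astype(np.float32))
        print(n,name,len(Q),"med",np.median(Q,0).round(4),"rect",np.round(r[0],4),np.round(r[1],4),round(r[2],1),"z",np.percentile(Q[:,2],[5,95]).round(4))
    def box(x0,x1,y0,y1,z0,z1): return (M[:,0]>x0)&(M[:,0]<x1)&(M[:,1]>y0)&(M[:,1]<y1)&(M[:,2]>z0)&(M[:,2]<z1)
    # approximate world positions of pixels
    if n=="top":
        for px in [(148,203),(172,205),(204,211),(310,200),(268,217),(298,159),(312,185),(238,182),(147,268),(333,269),(165,157)]:
            print(px,P[px[1],px[0]].round(3))
    show("stop",box(.35,.65,.2,.5,.068,.085))
    show("cyl",box(.35,.65,.2,.45,.030,.06))
    show("cyltop",box(.35,.65,.2,.45,.047,.056))
    show("bar",box(.35,.65,.2,.5,.011,.02))
    show("plat",box(.35,.65,-.25,.1,.070,.080))
    show("plate",box(.3,.65,-.25,.12,.009,.016))
    show("head",box(.3,.65,-.25,.1,.275,.30))
    print(n,np.histogram(M[box(.3,.65,-.25,.1,.15,.40),2],bins=25,range=(.15,.4)))
```

```text
(148, 203) [0.539 0.308 0.058]
(172, 205) [0.533 0.24  0.05 ]
(204, 211) [0.518 0.151 0.016]
(310, 200) [ 0.536 -0.165  0.077]
(268, 217) [ 0.488 -0.043  0.084]
(298, 159) [ 0.65  -0.131  0.108]
(312, 185) [ 0.535 -0.148  0.306]
(238, 182) [0.597 0.045 0.054]
(147, 268) [0.351 0.315 0.03 ]
(333, 269) [ 0.336 -0.232  0.016]
(165, 157) [0.661 0.245 0.115]
top stop 25 med [0.6427 0.2482 0.0804] rect [0.6441 0.2549] [0.0428 0.0091] 89.7 z [0.0705 0.0844]
top cyl 671 med [0.5343 0.2732 0.0476] rect [0.4974 0.2662] [0.1273 0.3087] 83.0 z [0.0309 0.0586]
top cyltop 275 med [0.5364 0.2516 0.0504] rect [0.5821 0.2625] [0.1311 0.1233] 0.6 z [0.0474 0.0549]
top bar 53 med [0.5123 0.2948 0.0166] rect [0.4979 0.2634] [0.1081 0.3036] 76.4 z [0.0113 0.0194]
top plat 1392 med [ 0.53   -0.1338  0.0747] rect [ 0.5225 -0.118 ] [0.1676 0.2018] 37.3 z [0.0713 0.0782]
top plate 875 med [ 0.4877 -0.1662  0.0122] rect [ 0.4861 -0.0661] [0.3254 0.3675] 0.2 z [0.0095 0.0154]
top head 593 med [ 0.5349 -0.1866  0.2835] rect [ 0.5347 -0.188 ] [0.0606 0.1216] 1.0 z [0.277  0.2905]
top (array([  6,   9,   7,   9, 
[... 562 characters left out ...]
527 0.2911] [0.1222 0.2327] 74.5 z [0.0116 0.0193]
scene plat 2013 med [ 0.5445 -0.1412  0.0747] rect [ 0.5451 -0.1333] [0.1332 0.2308] 2.1 z [0.0712 0.0783]
scene plate 1078 med [ 0.5834 -0.1151  0.012 ] rect [ 0.5507 -0.1112] [0.4807 0.2351] 54.4 z [0.0095 0.0153]
scene head 650 med [ 0.5424 -0.1899  0.2837] rect [ 0.5401 -0.1891] [0.1281 0.044 ] 79.3 z [0.2769 0.2949]
scene (array([ 23,  27,  26,  28,  26,  29,  30,  57,  35,   6,  70, 121, 267,
       393,  70,  88,  33,  43,  45,  50,   0,   0,   0,   0,   0]), array([0.15, 0.16, 0.17, 0.18, 0.19, 0.2 , 0.21, 0.22, 0.23, 0.24, 0.25,
       0.26, 0.27, 0.28, 0.29, 0.3 , 0.31, 0.32, 0.33, 0.34, 0.35, 0.36,
       0.37, 0.38, 0.39, 0.4 ]))
```

Run:
```python
from h import *
for n in("top","scene"):
    P=np.load(n+".npy")
    def comp(m,name):
        m=np.nan_to_num(m.astype(np.uint8));m=cv2.morphologyEx(m,cv2.MORPH_OPEN,np.ones((2,2)))
        k,l,st,_=cv2.connectedComponentsWithStats(m)
        i=1+np.argmax(st[1:,4]);Q=P[l==i]
        r=cv2.minAreaRect(Q[:,:2].astype(np.float32))
        print(n,name,len(Q),"mean",Q.mean(0).round(4),"rect",np.round(r[0],4),np.round(r[1],4),round(r[2],1));return Q
    X,Y,Z=P[...,0],P[...,1],P[...,2]
    W=(X>.4)&(X<.66)&(Y>-.26)&(Y<.05)
    comp(W&(abs(Z-.075)<.005),"plat")
    comp(W&(abs(Z-.012)<.004),"plate")
    comp(W&(abs(Z-.285)<.012)&(Y>-.25),"arm")
    comp(W&(Z>.325)&(Z<.36),"post")
    comp((X>.62)&(X<.7)&(Y>-.2)&(Y<-.05)&(Z>.085)&(Z<.12),"ball")
    comp((X>.42)&(X<.53)&(Y>-.08)&(Y<0)&(Z>.04)&(Z<.12),"knob")
    V=(X>.45)&(X<.6)&(Y>.12)&(Y<.35)
    Q=comp(V&(Z>.046)&(Z<.054),"cyltop")
    # axis fit
    Q=comp(V&(Z>.024)&(Z<.056)&(Y<.31),"cyl")
    for y in np.arange(.14,.33,.015):
        q=P[V&(abs(Y-y)<.0075)&(Z>.008)]
        t=q[q[:,2]>q[:,2].max()-.004] if len(q) else q
        if len(q):print(round(y,3),len(q),"zmax",q[:,2].max().round(3),"x@top",t[:,0].mean().round(4),"xrange",q[:,0].min().round(3),q[:,0].max().round(3))
    comp(V&(Z>.056)&(Z<.065),"stoptop")
    comp((X>.45)&(X<.6)&(Y>.11)&(Y<.22)&(abs(Z-.016)<.003),"bar")
```

```text
top plat 1303 mean [nan nan nan] rect [ 0.5385 -0.1537] [0.1337 0.1076] 77.7
top plate 477 mean [nan nan nan] rect [ 0.4936 -0.1789] [0.1803 0.0549] 81.0
top arm 596 mean [nan nan nan] rect [nan nan] [0. 0.] 0.0
top post 116 mean [nan nan nan] rect [ 0.5567 -0.2898] [0.0189 0.125 ] 35.3
top ball 66 mean [ 0.65   -0.135   0.0936] rect [ 0.6551 -0.1401] [0.02   0.0405] 40.3
top knob 202 mean [ 0.4863 -0.0478  0.0741] rect [ 0.4876 -0.0511] [0.0372 0.0529] 4.0
top cyltop 270 mean [nan nan nan] rect [0.532  0.2413] [0.1112 0.0239] 80.0
top cyl 553 mean [nan nan nan] rect [0.5324 0.2381] [0.1382 0.0576] 79.6
0.14 35 zmax 0.019 x@top 0.5201 xrange 0.503 0.53
0.155 53 zmax 0.023 x@top 0.5118 xrange 0.503 0.534
0.17 61 zmax 0.044 x@top 0.5229 xrange 0.506 0.537
0.185 59 zmax 0.051 x@top 0.5257 xrange 0.509 0.543
0.2 73 zmax 0.056 x@top 0.529 xrange 0.509 0.547
0.215 69 zmax 0.053 x@top 0.5304 xrange 0.509 0.55
0.23 64 zmax 0.053 x@top 0.533 xrange 0.516 0.549
0.245 65 zmax 0.056 x@top 0.5366 xrange 0.518 0.553
0.26 62 zmax 0.056 x@top 0.5401 xrange 0.52 0.556
0.275 61 zmax 0.057 x@top 0.5398
[... 1128 characters left out ...]
 xrange 0.46 0.539
0.185 76 zmax 0.05 x@top 0.5323 xrange 0.518 0.544
0.2 115 zmax 0.055 x@top 0.5327 xrange 0.513 0.55
0.215 117 zmax 0.056 x@top 0.533 xrange 0.517 0.551
0.23 116 zmax 0.056 x@top 0.5348 xrange 0.519 0.554
0.245 112 zmax 0.056 x@top 0.5389 xrange 0.522 0.556
0.26 117 zmax 0.056 x@top 0.5401 xrange 0.523 0.559
0.275 119 zmax 0.058 x@top 0.5449 xrange 0.527 0.562
0.29 124 zmax 0.055 x@top 0.5459 xrange 0.529 0.564
0.305 162 zmax 0.066 x@top 0.5656 xrange 0.519 0.579
0.32 211 zmax 0.065 x@top 0.545 xrange 0.519 0.581
scene stoptop 219 mean [0.5494 0.3181 0.0558] rect [0.5366 0.3187] [0.0172 0.0857] 80.4
scene bar 110 mean [nan nan nan] rect [0.5289 0.1604] [0.0549 0.0226] 48.4
```

Run:
```python
from h import *
A=np.concatenate([np.load(n+".npy").reshape(-1,3) for n in("top","scene")])
A=A[~np.isnan(A[:,0])]
def rng(name,m):
    Q=A[m];print(name,len(Q),np.percentile(Q,[3,50,97],axis=0).round(3).tolist())
X,Y,Z=A.T
B=(X>.59)&(X<.76)&(Y>.15)&(Y<.33)
for z in(.02,.05,.08,.11,.13): rng("reag%.2f"%z,B&(abs(Z-z)<.015))
rng("vial",(X>.56)&(X<.63)&(Y>.02)&(Y<.08)&(Z>.012)&(Z<.06))
rng("spat",(X>.58)&(X<.8)&(Y>.07)&(Y<.15)&(Z>.006)&(Z<.03))
rng("mouse",(X>.28)&(X<.42)&(Y>.25)&(Y<.4)&(Z>.01)&(Z<.035))
```

```text
reag0.02 243 [[0.6, 0.154, 0.005], [0.695, 0.248, 0.012], [0.749, 0.315, 0.034]]
reag0.05 204 [[0.64, 0.224, 0.036], [0.693, 0.254, 0.05], [0.708, 0.29, 0.065]]
reag0.08 468 [[0.642, 0.226, 0.066], [0.685, 0.257, 0.088], [0.706, 0.289, 0.095]]
reag0.11 508 [[0.65, 0.233, 0.096], [0.68, 0.256, 0.104], [0.699, 0.281, 0.117]]
reag0.13 333 [[0.66, 0.243, 0.116], [0.675, 0.257, 0.139], [0.689, 0.271, 0.143]]
vial 222 [[0.598, 0.036, 0.014], [0.613, 0.048, 0.048], [0.624, 0.058, 0.053]]
spat 603 [[0.614, 0.095, 0.006], [0.664, 0.12, 0.016], [0.778, 0.133, 0.022]]
mouse 1557 [[0.305, 0.298, 0.015], [0.354, 0.327, 0.028], [0.398, 0.356, 0.033]]
```

Emit:
drive_tool --pt "0 0 -1 0 0 0" --pt "0 0 -1 0 0 0" --pt "-0.8 -0.3 0 0 0 1" --pt "-1 -0.4 0 0 0 1" --pt "-1 -0.3 0 0 0 1" --pt "-1 -0.3 0 0 0 1"

```text
time: 0.95
tool_pos: [0.3042, 0.391, 0.2851]
ee_rot: [-3.141, 0.0, 2.37]
wrist_force: [0.2, 0.5, 0.7]
width: 0.094
finger_force: 0.0
```

```bash
cat >> h.py <<'E'
from scipy.spatial.transform import Rotation as Ro, Slerp
def rows(poses,p0=None,R0=None):
    """poses: list of (pos, Rotation); prints body-frame rows in drive units"""
    o=get_obs(); p=np.array(o["tool_pos"]) if p0 is None else p0; R=Ro.from_euler("xyz",o["ee_rot"]) if R0 is None else R0
    out=[]
    for q,S in poses:
        d=R.inv().apply(np.array(q)-p)/.04; w=(R.inv()*S).as_rotvec()/.1
        d=d.round(2);w=w.round(2)
        p=p+R.apply(d*.04);R=R*Ro.from_rotvec(w*.1)
        out.append([float(v) for v in (*d,*w)])
    print("ROWS",out,"max",np.abs(out).max());return out
def lin(q,S,n):
    o=get_obs();p=np.array(o["tool_pos"]);R=Ro.from_euler("xyz",o["ee_rot"])
    sl=Slerp([0,1],Ro.concatenate([R,S]))
    return rows([(p+(np.array(q)-p)*i/n,sl(i/n)) for i in range(1,n+1)])
def frame(z,y):
    z=np.array(z,float);z/=np.linalg.norm(z);y=np.array(y,float);y-=z*(y@z);y/=np.linalg.norm(y)
    return Ro.from_matrix(np.stack([np.cross(y,z),y,z],1))
E
python3 - <<'E'
from h import *
lin([.536,.24,.16],frame([0,0,-1],[.985,-.175,0]),10)
E
```

```text
ROWS [[-0.68, 0.13, 0.31, -0.0, 0.0, 0.97], [-0.66, 0.2, 0.32, -0.0, 0.0, 0.98], [-0.64, 0.27, 0.31, -0.0, 0.0, 0.97], [-0.61, 0.32, 0.31, -0.0, 0.0, 0.98], [-0.58, 0.38, 0.31, -0.0, 0.0, 0.97], [-0.54, 0.44, 0.32, -0.0, 0.0, 0.98], [-0.49, 0.48, 0.31, -0.0, 0.0, 0.97], [-0.44, 0.53, 0.31, -0.0, 0.0, 0.98], [-0.39, 0.58, 0.32, -0.0, 0.0, 0.97], [-0.33, 0.6, 0.31, -0.0, 0.0, 0.98]] max 0.98
```

Emit:
drive_tool --pt "-0.7 0.1 0.3 0 0 1" --pt "-0.7 0.2 0.3 0 0 1" --pt "-0.6 0.3 0.3 0 0 1" --pt "-0.6 0.3 0.3 0 0 1" --pt "-0.6 0.4 0.3 0 0 0.9" --pt "-0.5 0.4 0.3 0 0 1" --pt "-0.5 0.5 0.3 0 0 1" --pt "-0.4 0.5 0.3 0 0 1" --pt "-0.4 0.6 0.3 0 0 1" --pt "-0.3 0.6 0.4 0 0 0.9" --pt "0 0 0 0 0 0"

```text
time: 2.33
tool_pos: [0.5339, 0.2409, 0.159]
ee_rot: [-3.138, 0.002, 1.391]
wrist_force: [-1.0, -0.2, -0.9]
width: 0.0937
finger_force: 0.0
```

Run:
```python
from h import *
s=snapshot("wrist");cv2.imwrite("pics/w1.png",s["image"]);P=pts(s)
R=cv2.Rodrigues(np.array(s["rvec"],float))[0];print(-R.T@np.array(s["tvec"]).reshape(3),R[2])
X,Y,Z=P[...,0],P[...,1],P[...,2]
a=np.array([-.175,-.985]);
V=(X>.44)&(X<.62)&(Y>.1)&(Y<.36)&(Z>.005)
for y in np.arange(.14,.34,.01):
    q=P[V&(abs(Y-y)<.004)]
    if len(q)>5:
        t=q[q[:,2]>np.percentile(q[:,2],97)-.005];print(round(y,3),len(q),"z",np.percentile(q[:,2],97).round(3),"xmid",((t[:,0].min()+t[:,0].max())/2).round(4),"rng",q[:,0].min().round(3),q[:,0].max().round(3))
```

```text
[0.55030092 0.32145549 0.33775232] [-0.05410789 -0.27377816 -0.96026968]
0.14 115 z 0.017 xmid 0.5176 rng 0.503 0.532
0.15 205 z 0.017 xmid 0.5189 rng 0.504 0.534
0.16 148 z 0.017 xmid 0.5212 rng 0.506 0.537
0.17 108 z 0.042 xmid 0.5265 rng 0.508 0.538
0.18 205 z 0.043 xmid 0.5254 rng 0.509 0.539
0.19 104 z 0.049 xmid 0.5308 rng 0.517 0.543
0.2 303 z 0.052 xmid 0.5299 rng 0.511 0.547
0.21 347 z 0.052 xmid 0.5307 rng 0.51 0.549
0.22 373 z 0.052 xmid 0.5512 rng 0.511 0.582
0.23 1692 z 0.257 xmid 0.5827 rng 0.513 0.584
0.24 5248 z 0.265 xmid 0.5846 rng 0.485 0.596
0.25 2908 z 0.28 xmid 0.5912 rng 0.486 0.597
0.26 12395 z 0.28 xmid 0.5823 rng 0.478 0.613
0.27 9906 z 0.28 xmid 0.5391 rng 0.483 0.597
0.28 4988 z 0.281 xmid 0.4898 rng 0.485 0.561
0.29 723 z 0.27 xmid 0.4811 rng 0.474 0.563
0.3 479 z 0.059 xmid 0.5683 rng 0.528 0.576
0.31 688 z 0.061 xmid 0.547 rng 0.517 0.577
0.32 806 z 0.061 xmid 0.5478 rng 0.518 0.578
0.33 135 z 0.061 xmid 0.533 rng 0.52 0.546
```

View pics/w1.png

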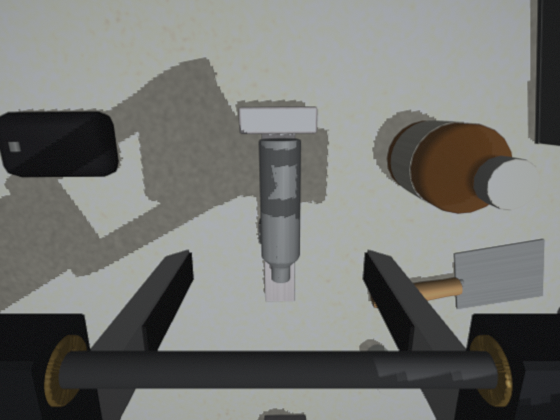

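The wrist view shows the cylinder well aligned. Its base edge is at row 138, its nose end at row 282, the stop top at rows 107–133, and its axis at column 280. I'll cast these onto planes.

Run:
```python
from h import *
s=snapshot("wrist")
R=cv2.Rodrigues(np.array(s["rvec"],float))[0];c=-R.T@np.array(s["tvec"]).reshape(3)
def ray(u,v,z):
    d=R.T@np.array([(u-s["cx"])/s["fx"],(v-s["cy"])/s["fy"],1]);return c+d*(z-c[2])/d[2]
for n,u,v,z in[("base top",280,139,.052),("stop near top",278,133,.060),("stop far",278,107,.060),("stop L",239,120,.06),("stop R",317,120,.06),("body mid near shoulder",280.5,250,.052),("nose end top",281,264,.043),("bar end",280,301,.016)]:
    print(n,ray(u,v,z).round(4))
o=get_obs();print(o["tool_pos"],o["ee_rot"])
```

```text
base top [0.5468 0.3024 0.052 ]
stop near top [0.5462 0.3077 0.06  ]
stop far [0.5496 0.3266 0.06  ]
stop L [0.5185 0.3225 0.06  ]
stop R [0.5772 0.3119 0.06  ]
body mid near shoulder [0.5306 0.2088 0.052 ]
nose end top [0.5281 0.1917 0.043 ]
bar end [0.518  0.1394 0.016 ]
[0.53361125 0.24247098 0.1613727 ] [-3.14048512e+00 -1.15903312e-04  1.39360812e+00]
```

Emit:
drive_tool --pt "0 0.07 0.6 0 0 0" --pt "0 0 0.8 0 0 0" --pt "0 0 0.8 0 0 0" --pt "0 0 0.8 0 0 0" --pt "0 0 0.5 0 0 0" --pt "0 0 0 0 0 0"

```text
time: 3.18
tool_pos: [0.535, 0.2423, 0.0205]
ee_rot: [-3.139, 0.001, 1.395]
wrist_force: [-0.6, -1.2, 0.9]
width: 0.0941
finger_force: 0.0
```

Emit:
drive_tool --pt "0 0 0 0 0 0" --pt "0 0 0 0 0 0" --pt "0 0 0 0 0 0" --pt "0 0 0 0 0 0" --pt "0 0 0 0 0 0" --pt "0 0 0 0 0 0" --gripper 1

```text
time: 3.92
tool_pos: [0.5366, 0.2418, 0.0214]
ee_rot: [-3.141, 0.0, 1.393]
wrist_force: [-4.1, -0.0, 3.2]
width: 0.0372
finger_force: 2.3
```

Emit:
drive_tool --pt "0 0 0 0 0 0" --pt "0 0 0 0 0 0" --pt "0.05 0 0 0 0 0" --pt "0.05 0 0 0 0 0" --pt "0 0 0 0 0 0"

```text
time: 4.55
tool_pos: [0.5365, 0.2434, 0.0215]
ee_rot: [-3.14, 0.005, 1.392]
wrist_force: [-6.2, -6.4, 5.2]
width: 0.0345
finger_force: 30.0
```

Emit:
drive_tool --pt "0.04 0 0 0 0 0" --pt "0 0 0 0 0 0"

```text
time: 4.8
tool_pos: [0.5368, 0.2447, 0.0215]
ee_rot: [-3.14, 0.006, 1.392]
wrist_force: [-5.0, -5.6, 5.5]
width: 0.0352
finger_force: 30.0
```

Emit:
drive_tool --pt "0.04 0 0 0 0 0" --pt "0.03 0 0 0 0 0" --pt "0 0 0 0 0 0"

```text
time: 5.18
tool_pos: [0.5374, 0.2473, 0.0215]
ee_rot: [-3.14, 0.006, 1.392]
wrist_force: [-5.1, -6.5, 5.7]
width: 0.0352
finger_force: 30.0
```

Emit:
drive_tool --pt "0.04 0 0 0 0 0" --pt "0.03 0 0 0 0 0" --pt "0 0 0 0 0 0"

```text
time: 5.55
tool_pos: [0.5374, 0.2477, 0.0214]
ee_rot: [-3.139, 0.011, 1.392]
wrist_force: [-6.9, -11.6, 7.1]
width: 0.0351
finger_force: 30.0
```

Run:
```python
from h import *
a=np.array([-.174,-.985,0]);a/=np.linalg.norm(a);p=np.array([-a[1],a[0],0])
def pose(t):
    s,z=.031*np.sin(t)+.060*np.cos(t),.016+.005*np.cos(t)+.060*np.sin(t)+.0015*np.sin(t)
    return a*s+np.array([0,0,z]),frame(a*np.sin(t)-np.array([0,0,1])*np.cos(t),p)
p0,R0=pose(0)
T=np.radians(np.linspace(0,90,19))[1:]
r=rows([pose(t) for t in T],p0,R0)
```

```text
ROWS [[-0.06, -0.0, -0.13, 0.0, -0.87, -0.0], [-0.06, 0.0, -0.13, -0.0, -0.88, -0.0], [-0.06, -0.0, -0.12, -0.0, -0.87, -0.0], [-0.06, 0.0, -0.11, 0.0, -0.87, -0.0], [-0.05, 0.0, -0.11, -0.0, -0.87, -0.0], [-0.05, 0.0, -0.11, 0.0, -0.88, 0.0], [-0.04, 0.0, -0.09, -0.0, -0.87, -0.0], [-0.04, 0.0, -0.1, 0.0, -0.87, 0.0], [-0.03, 0.0, -0.1, 0.0, -0.87, -0.0], [-0.02, 0.0, -0.09, 0.0, -0.88, 0.0], [-0.02, 0.0, -0.1, 0.0, -0.87, 0.0], [-0.0, 0.0, -0.09, 0.0, -0.87, 0.0], [-0.01, 0.0, -0.1, 0.0, -0.87, 0.0], [0.01, 0.0, -0.11, 0.0, -0.88, 0.0], [0.0, 0.0, -0.1, 0.0, -0.87, 0.0], [0.01, 0.0, -0.12, 0.0, -0.87, 0.0], [0.02, 0.0, -0.12, 0.0, -0.88, 0.0], [0.02, 0.0, -0.13, 0.0, -0.87, 0.0]] max 0.88
```

Emit:
drive_tool --pt "-0.06 0 -0.13 0 -0.87 0" --pt "-0.06 0 -0.13 0 -0.88 0" --pt "-0.06 0 -0.12 0 -0.87 0" --pt "-0.06 0 -0.11 0 -0.87 0" --pt "-0.05 0 -0.11 0 -0.87 0" --pt "-0.05 0 -0.11 0 -0.88 0"

```text
time: 6.3
tool_pos: [0.5366, 0.2412, 0.0519]
ee_rot: [-3.14, 0.536, 1.391]
wrist_force: [-3.6, -11.8, 1.8]
width: 0.0351
finger_force: 30.0
```

Emit:
drive_tool --pt "-0.04 0 -0.09 0 -0.87 0" --pt "-0.04 0 -0.1 0 -0.87 0" --pt "-0.03 0 -0.1 0 -0.87 0" --pt "-0.02 0 -0.09 0 -0.88 0" --pt "-0.02 0 -0.1 0 -0.87 0" --pt "0 0 -0.09 0 -0.87 0"

```text
time: 7.05
tool_pos: [0.5396, 0.2523, 0.0738]
ee_rot: [3.137, 1.059, 1.384]
wrist_force: [-1.1, -13.0, 3.4]
width: 0.0351
finger_force: 30.0
```

Run:
```python
from h import *
o=get_obs();print(o["joint_positions"].round(3),o["ee_rot"],o["wrist_torque"])
cv2.imwrite("pics/s2.png",cv2.resize(snapshot("scene")["image"][180:400,240:520],None,fx=2,fy=2))
```

```text
[ 0.679  0.862  0.912 -0.747  2.152  0.704] [3.13717464 1.05858097 1.38377046] [-1.50834517  0.19846195  0.08591137]
```

View pics/s2.png

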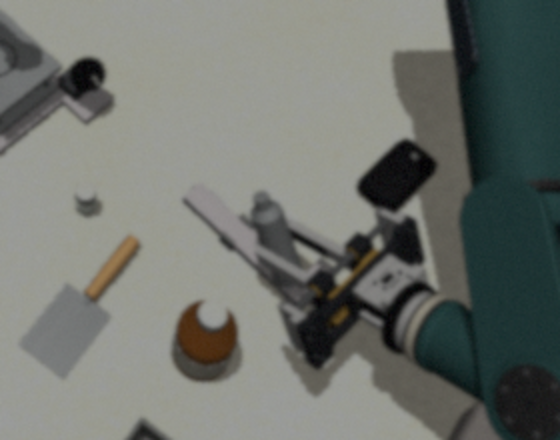

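The scene view shows the cylinder at about 60°, following the stop as planned. Joint 4 is at −0.75 against a limit of −1.08, so this grip can't reach vertical. I'll lay it back and regrip with the tool tilted 45°, so it ends 45° below horizontal.

```bash
cat >> h.py <<'E'
a=np.array([-.174,-.985,0]);a/=np.linalg.norm(a);pp=np.array([-a[1],a[0],0]);zz=np.array([0,0,1.])
def pose(t,b=0,k=.013,d=.060,lift=.0015):
    """ladder pose at cylinder tilt t; tool tilted by b to the cylinder's normal; TCP k beyond axis. origin at stop foot"""
    s,z=.018*np.sin(t)+d*np.cos(t),.016+.018*np.cos(t)+d*np.sin(t)+lift*np.sin(t)
    tz=a*np.sin(t-b)-zz*np.cos(t-b)
    return a*s+zz*z+k*tz,frame(tz,pp)
E
python3 - <<'E'
from h import *
r=rows([pose(t) for t in np.radians(np.linspace(60,0,12))[1:]],*pose(np.radians(60)))
b=np.radians(45)
rows([pose(0,b*i/8,.013+.002*i/8) for i in range(1,9)],*pose(0))
rows([pose(t,b,.015) for t in np.radians(np.linspace(0,90,19))[1:]],*pose(0,b,.015))
E
```

```text
ROWS [[0.02, -0.0, 0.1, 0.0, 0.95, 0.0], [0.03, -0.0, 0.11, 0.0, 0.95, 0.0], [0.03, -0.0, 0.1, 0.0, 0.96, 0.0], [0.05, 0.0, 0.1, 0.0, 0.95, 0.0], [0.05, -0.0, 0.1, 0.0, 0.95, 0.0], [0.06, -0.0, 0.1, 0.0, 0.95, 0.0], [0.06, 0.0, 0.11, -0.0, 0.95, 0.0], [0.07, 0.0, 0.12, -0.0, 0.96, 0.0], [0.08, 0.0, 0.12, -0.0, 0.95, 0.0], [0.08, 0.0, 0.13, -0.0, 0.95, 0.0], [0.08, 0.0, 0.14, -0.0, 0.95, 0.0]] max 0.96
ROWS [[0.03, -0.0, 0.0, 0.0, 0.98, 0.0], [0.04, 0.0, 0.01, 0.0, 0.98, -0.0], [0.03, 0.0, 0.0, 0.0, 0.99, 0.0], [0.03, 0.0, 0.01, -0.0, 0.98, 0.0], [0.04, 0.0, 0.0, -0.0, 0.98, 0.0], [0.03, 0.0, 0.01, -0.0, 0.98, 0.0], [0.04, 0.0, 0.0, -0.0, 0.98, 0.0], [0.04, 0.0, 0.01, -0.0, 0.98, 0.0]] max 0.99
ROWS [[0.04, 0.0, -0.12, -0.0, -0.87, 0.0], [0.03, 0.0, -0.11, 0.0, -0.88, 0.0], [0.03, 0.0, -0.11, -0.0, -0.87, 0.0], [0.03, 0.0, -0.1, 0.0, -0.87, 0.0], [0.02, 0.0, -0.09, -0.0, -0.87, 0.0], [0.03, 0.0, -0.09, 0.0, -0.88, 0.0], [0.02, 0.0, -0.08, -0.0, -0.87, 0.0], [0.03, 0.0, -0.08, 0.0, -0.87, 0.0], [0.04, 0.0, -0.07, 0.0, -0.87, 0.0], [0.03, 0.0, -0.06, 0.0, -0.88, 0.0], [0.05, 0.0, -0.06, 0.0, -0.87, 0.0], [0.05, 0.0, -0.05, 0.0, -0.87, 0.0], [0.05, 0.0, -0.06, 0.0, -0.87, 0.0], [0.06, 0.0, -0.05, 0.0, -0.88, 0.0], [0.07, 0.0, -0.05, 0.0, -0.87, 0.0], [0.08, 0.0, -0.05, 0.0, -0.87, 0.0], [0.08, 0.0, -0.06, 0.0, -0.88, 0.0], [0.09, 0.0, -0.06, 0.0, -0.87, 0.0]] max 0.88
```

Emit:
drive_tool --pt "0.02 0 0.1 0 0.95 0" --pt "0.03 0 0.11 0 0.95 0" --pt "0.03 0 0.1 0 0.96 0" --pt "0.05 0 0.1 0 0.95 0" --pt "0.05 0 0.1 0 0.95 0" --pt "0.06 0 0.1 0 0.95 0" --pt "0.06 0 0.11 0 0.95 0" --pt "0.07 0 0.12 0 0.96 0" --pt "0.08 0 0.12 0 0.95 0" --pt "0.08 0 0.13 0 0.95 0" --pt "0.06 0 0.12 0 0.95 0" --pt "0 0 0 0 0 0"

```text
time: 8.6
tool_pos: [0.5387, 0.2486, 0.0223]
ee_rot: [3.141, 0.003, 1.39]
wrist_force: [-2.0, -5.5, 1.8]
width: 0.0348
finger_force: 30.0
```

Emit:
drive_tool --pt "0 0 0 0 0 0" --pt "0 0 0 0 0 0" --pt "0 0 0 0 0 0" --pt "0.03 0 0 0 0.98 0" --pt "0.04 0 0 0 0.98 0" --pt "0.03 0 0 0 0.99 0" --pt "0.03 0 0 0 0.98 0" --pt "0.04 0 0 0 0.98 0" --pt "0.03 0 0 0 0.98 0" --pt "0.04 0 0 0 0.98 0" --pt "0.04 0 0 0 0.98 0" --pt "0 0 0 0 0 0" --gripper 0.3

```text
time: 10.1
tool_pos: [0.5398, 0.2613, 0.0243]
ee_rot: [-3.137, -0.783, 1.387]
wrist_force: [-0.0, 0.3, -0.2]
width: 0.0657
finger_force: 0.0
```

Run:
```python
from h import *
o=get_obs();print(o["joint_positions"].round(3))
s=snapshot("top");cv2.imwrite("pics/t3.png",cv2.resize(s["image"][120:280,90:300],None,fx=3,fy=3))
```

```text
[-0.079  0.214  1.833  0.865  1.174 -0.283]
```

View pics/t3.png

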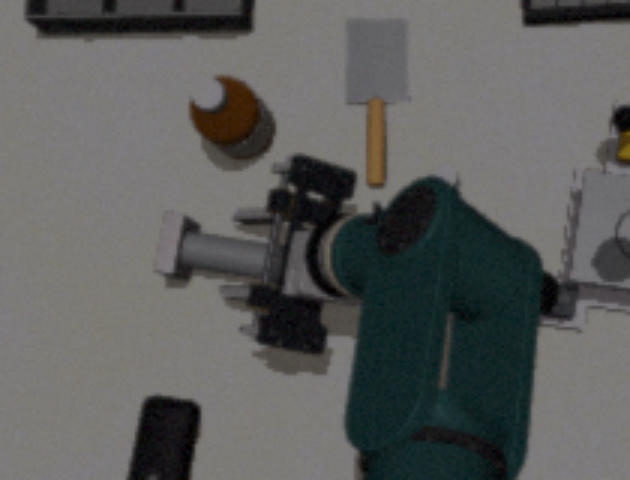

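The top view shows the cylinder lying straight against the stop (base at about (185,250) in the crop), with the fingers on both sides and nothing disturbed. Now I'll grip and lift.

Emit:
drive_tool --pt "0 0 0 0 0 0" --pt "0 0 0 0 0 0" --pt "0 0 0 0 0 0" --pt "0 0 0 0 0 0" --pt "0 0 0 0 0 0" --pt "0 0 0 0 0 0" --gripper 1

```text
time: 10.9
tool_pos: [0.5389, 0.2635, 0.0267]
ee_rot: [-3.138, -0.787, 1.393]
wrist_force: [-5.4, 0.2, 5.0]
width: 0.0351
finger_force: 30.0
```

Emit:
drive_tool --pt "0.04 0 -0.12 0 -0.87 0" --pt "0.03 0 -0.11 0 -0.88 0" --pt "0.03 0 -0.11 0 -0.87 0" --pt "0.03 0 -0.1 0 -0.87 0" --pt "0.02 0 -0.09 0 -0.87 0" --pt "0.03 0 -0.09 0 -0.88 0" --pt "0.02 0 -0.08 0 -0.87 0" --pt "0.03 0 -0.08 0 -0.87 0" --pt "0.04 0 -0.07 0 -0.87 0"

```text
time: 12.02
tool_pos: [0.5391, 0.2566, 0.0588]
ee_rot: [-3.141, 0.003, 1.393]
wrist_force: [-1.1, -0.5, -4.8]
width: 0.0352
finger_force: 30.0
```

Emit:
drive_tool --pt "0.03 0 -0.06 0 -0.88 0" --pt "0.05 0 -0.06 0 -0.87 0" --pt "0.05 0 -0.05 0 -0.87 0" --pt "0.05 0 -0.06 0 -0.87 0" --pt "0.06 0 -0.05 0 -0.88 0" --pt "0.07 0 -0.05 0 -0.87 0" --pt "0.08 0 -0.05 0 -0.87 0" --pt "0.08 0 -0.06 0 -0.88 0" --pt "0.09 0 -0.06 0 -0.87 0" --pt "0 0 0 0 0 0"

```text
time: 13.28
tool_pos: [0.5432, 0.2806, 0.067]
ee_rot: [-3.137, 0.796, 1.395]
wrist_force: [-3.3, -9.2, -3.4]
width: 0.0354
finger_force: 30.0
```

Run:
```python
from h import *
o=get_obs();print(o["joint_positions"].round(3),o["tool_pos"],o["ee_rot"],o["wrist_force"])
s=snapshot("scene");cv2.imwrite("pics/s4.png",cv2.resize(s["image"][180:380,260:480],None,fx=3,fy=3))
```

```text
[ 0.658  0.753  0.955 -0.557  2.018  0.745] [0.54324821 0.28064186 0.06696422] [-3.13691415  0.79633863  1.39456962] [-3.33427761 -9.23519409 -3.4300469 ]
```

View pics/s4.png

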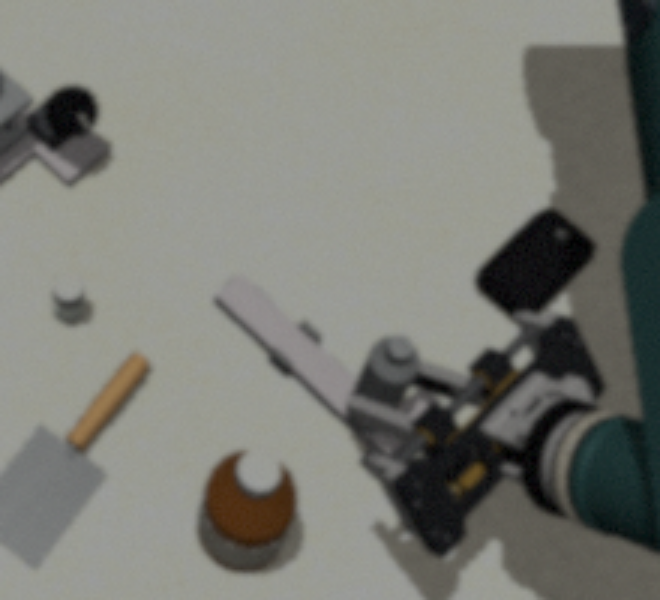

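The scene view shows the cylinder upright by the stop, nose at about (395,355) in the crop. I'll lower it, release it so it stands flat, and regrip.

Emit:
drive_tool --pt "0.01 0 0.06 0 0 0" --pt "0.02 0 0.02 0 0 0" --pt "0 0 0 0 0 0"

```text
time: 13.7
tool_pos: [0.5436, 0.2803, 0.0654]
ee_rot: [-3.139, 0.789, 1.393]
wrist_force: [-1.8, -6.5, -3.0]
width: 0.0354
finger_force: 30.0
```

Emit:
drive_tool --pt "0.02 0 0.04 0 0 0" --pt "0.02 0 0.03 0 0 0" --pt "0 0 0 0 0 0"

```text
time: 14.08
tool_pos: [0.5439, 0.2802, 0.0628]
ee_rot: [-3.141, 0.787, 1.393]
wrist_force: [-0.5, -6.5, -2.7]
width: 0.0353
finger_force: 30.0
```

Emit:
drive_tool --pt "0.01 0 0.05 0 0 0" --pt "0.01 0 0.04 0 0 0" --pt "0 0 0 0 0 0"

```text
time: 14.45
tool_pos: [0.5434, 0.2797, 0.0594]
ee_rot: [-3.141, 0.784, 1.395]
wrist_force: [0.3, 0.2, -4.7]
width: 0.0355
finger_force: 30.0
```

Emit:
drive_tool --pt "0.02 0 0.02 0 0 0" --pt "0.02 0 0.02 0 0 0" --pt "0 0 0 0 0 0"

```text
time: 14.82
tool_pos: [0.5435, 0.2792, 0.0582]
ee_rot: [3.141, 0.785, 1.393]
wrist_force: [0.7, 2.5, -3.1]
width: 0.0355
finger_force: 30.0
```

Emit:
drive_tool --pt "0.02 0 0.02 0 0 0" --pt "0 0 0 0 0 0"

```text
time: 15.08
tool_pos: [0.5435, 0.2792, 0.0581]
ee_rot: [3.14, 0.785, 1.392]
wrist_force: [-1.4, 2.1, 0.9]
width: 0.0352
finger_force: 30.0
```

Emit:
drive_tool --pt "0 0 0 0 0 0" --pt "0 0 0 0 0 0" --pt "0 0 0 0 0 0" --pt "0 0 0 0 0 0" --gripper 0.45

```text
time: 15.58
tool_pos: [0.5435, 0.2786, 0.0568]
ee_rot: [-3.141, 0.786, 1.393]
wrist_force: [0.5, -0.4, -0.7]
width: 0.0514
finger_force: 0.0
```

Emit:
drive_tool --pt "0 0 0 0 0 0" --pt "0 0 0 0 0 0" --pt "0 0 0 0 0 0" --pt "0 0 0 0 0 0" --pt "0 0 0 0 0 0" --gripper 1

```text
time: 16.2
tool_pos: [0.5435, 0.2788, 0.0568]
ee_rot: [3.142, 0.786, 1.393]
wrist_force: [-0.1, -0.4, -0.1]
width: 0.035
finger_force: 30.0
```

Run:
```python
from h import *
s=snapshot("scene");P=pts(s);X,Y,Z=P[...,0],P[...,1],P[...,2]
m=(X>.5)&(X<.58)&(Y>.25)&(Y<.33)&(Z>.12)&(Z<.17)
q=P[m];print(len(q),np.median(q,0),np.percentile(q,[5,95],axis=0))
t=q[q[:,2]>.14];print(t.mean(0),len(t))
```

```text
218 [0.55156745 0.28852567 0.12877335] [[0.53806659 0.27329155 0.12146015]
 [0.56451605 0.30693752 0.1491816 ]]
[0.55132175 0.29260756 0.14671209] 73
```

Run:
```python
from h import *
for n in("top","scene"):
    s=snapshot(n);R=cv2.Rodrigues(np.array(s["rvec"],float))[0];c=-R.T@np.array(s["tvec"]).reshape(3)
    v,u=np.mgrid[:420,:560]
    d=np.stack([(u-s["cx"])/s["fx"],(v-s["cy"])/s["fy"],np.ones_like(u,float)],-1)@R
    Q=c+d*((.075-c[2])/d[...,2])[...,None]   # every pixel on plane z=.075
    P=pts(s);g=cv2.cvtColor(s["image"],cv2.COLOR_BGR2GRAY)
    x0,y0=np.array([.5385,-.1537]),None
    xs=np.arange(.45,.63,.0005);ys=np.arange(-.25,-.06,.0005)
    # rectified platform
    YY,XX=np.meshgrid(ys,xs)
    uv=proj(s,np.stack([XX,YY,np.full_like(XX,.075)],-1)).reshape(*XX.shape,2).astype(np.float32)
    im=cv2.remap(s["image"],uv[...,0],uv[...,1],cv2.INTER_CUBIC)
    im=im[::-1,::-1]  # x up, y left
    cv2.imwrite(f"pics/rect_{n}.png",cv2.resize(im,None,fx=1.05,fy=1.05))
a=cv2.imread("pics/rect_top.png");b=cv2.imread("pics/rect_scene.png");cv2.imwrite("pics/rect.png",np.hstack([a,b]));print(a.shape)
```

```text
(378, 399, 3)
```

View pics/rect.png

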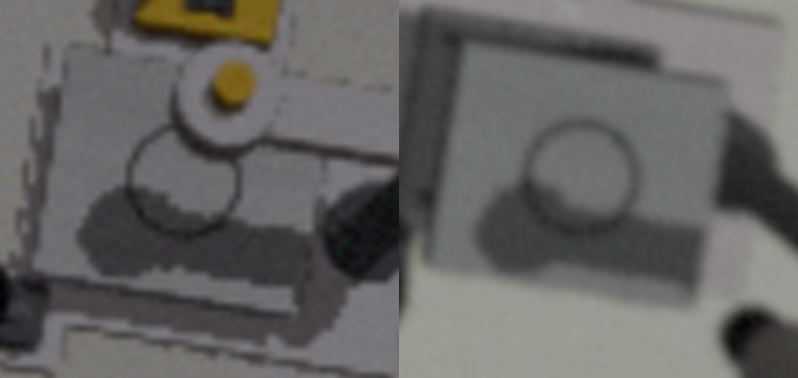

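Ring centre: about (184,180) in the rectified top view and (182,176) in the scene view. That puts the platform's middle at (0.545, −0.147) with a yaw of about 8.6°. I'll lift and carry the cylinder there.

Emit:
drive_tool --pt "-0.2 0 -0.2 0 0 0" --pt "-0.3 0 -0.3 0 0 0" --pt "-0.35 0 -0.35 0 0 0" --pt "-0.3 0 -0.3 0 0 0" --pt "-0.25 0.05 0.15 0 0 0" --pt "-0.4 0.1 0.4 0 0 0" --pt "-0.5 0.15 0.5 0 0 0" --pt "-0.5 0.15 0.5 0 0 0" --pt "-0.5 0.15 0.5 0 0 0" --pt "-0.5 0.15 0.5 0 0 0" --pt "-0.5 0.15 0.5 0 0 0" --pt "-0.5 0.15 0.5 0 0 0" --pt "-0.5 0.15 0.5 0 0 0" --pt "-0.4 0.15 0.4 0 0 0" --pt "0 0 0 0 0 0"

```text
time: 18.23
tool_pos: [0.5509, 0.0168, 0.1248]
ee_rot: [-3.141, 0.786, 1.391]
wrist_force: [0.2, 0.3, -4.3]
width: 0.0353
finger_force: 30.0
```

Run:
```python
from h import *
o=get_obs();print(o["joint_positions"].round(3),o["tool_pos"],o["ee_rot"])
```

```text
[ 0.326  0.403  1.358 -0.684  1.776  0.5  ] [0.55087217 0.01681812 0.12479154] [-3.14060628  0.78608379  1.39076239]
```

Emit:
drive_tool --pt "-0.3 0.1 0.4 0 0 0" --pt "-0.5 0.1 0.5 0 0 0" --pt "-0.5 0.1 0.5 0 0 0" --pt "-0.4 0.1 0.45 0 0 0" --pt "0 0 0 0 0 0"

```text
time: 18.85
tool_pos: [0.5487, -0.0845, 0.1204]
ee_rot: [-3.14, 0.786, 1.392]
wrist_force: [0.3, 0.0, -4.6]
width: 0.0354
finger_force: 30.0
```

Run:
```python
from h import *
o=get_obs();print(o["tool_pos"])
s=snapshot("scene");P=pts(s)
t=np.array(o["tool_pos"])-.0106*a
print("axis est",t,"proj nose",proj(s,[[t[0],t[1],.0568+.2]]))
X,Y,Z=P[...,0],P[...,1],P[...,2]
m=(abs(X-t[0])<.03)&(abs(Y-t[1])<.03)&(Z>.185)&(Z<.225);q=P[m];print(len(q),np.percentile(q,[5,50,95],axis=0).round(4)); k=q[q[:,2]>q[:,2].max()-.012];print(k.mean(0))
cv2.imwrite("pics/s5.png",cv2.resize(s["image"][80:280,140:360],None,fx=3,fy=3,interpolation=cv2.INTER_CUBIC))
```

```text
[ 0.54868959 -0.08447836  0.12037925]
axis est [ 0.55053352 -0.07403997  0.12037925] proj nose [[254.82945587 182.25297896]]
167 [[ 0.5417 -0.086   0.1858]
 [ 0.5564 -0.072   0.1927]
 [ 0.566  -0.0619  0.2098]]
[ 0.55312595 -0.07511877  0.2075455 ]
```

View pics/s5.png

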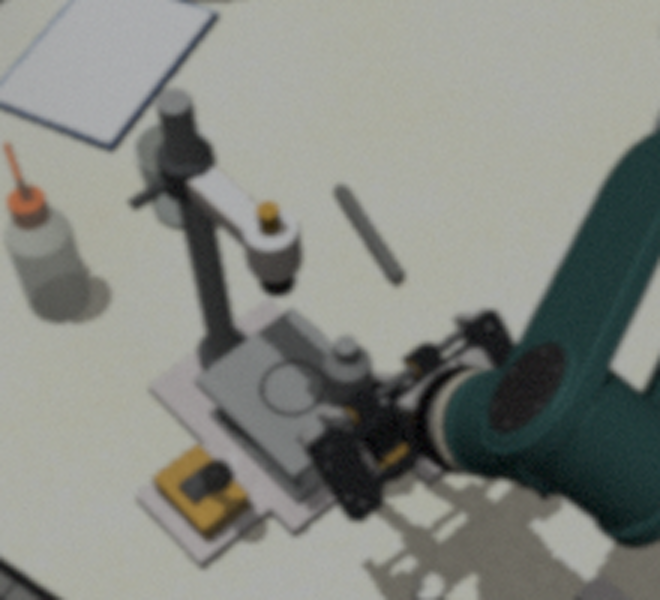

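The scene view shows the cylinder upright at the platform's edge, its nose (345,350) below the seal pad (278,285), ring at (290,388). Moving in.

Emit:
drive_tool --pt "-0.3 0.05 0.3 0 0 0" --pt "-0.35 0.05 0.35 0 0 0" --pt "-0.3 0.05 0.3 0 0 0" --pt "-0.2 0.02 0.2 0 0 0" --pt "-0.14 0 0.14 0 0 0" --pt "0 0 0 0 0 0" --pt "0 0 0 0 0 0"

```text
time: 19.77
tool_pos: [0.5434, -0.1556, 0.1207]
ee_rot: [3.141, 0.786, 1.393]
wrist_force: [-0.4, -0.6, -3.8]
width: 0.0353
finger_force: 30.0
```

Run:
```python
from h import *
o=get_obs();print(o["tool_pos"], np.array(o["tool_pos"])-.0106*a)
s=snapshot("scene");P=pts(s);X,Y,Z=P[...,0],P[...,1],P[...,2]
m=(abs(X-.55)<.05)&(abs(Y+.147)<.05)
for z0,z1 in((.198,.214),(.15,.185),(.214,.235),(.245,.27)):
    q=P[m&(Z>z0)&(Z<z1)&((X-.545)**2+(Y+.147)**2<.03**2)];print(z0,len(q),np.percentile(q,[5,50,95],axis=0).round(4).tolist() if len(q) else "")
cv2.imwrite("pics/s6.png",cv2.resize(s["image"][150:250,200:300],None,fx=6,fy=6,interpolation=cv2.INTER_CUBIC))
```

```text
[ 0.54337092 -0.15564442  0.12070176] [ 0.54521486 -0.14520604  0.12070176]
0.198 36 [[0.5421, -0.1503, 0.1998], [0.5521, -0.1413, 0.2049], [0.5555, -0.1383, 0.2111]]
0.15 88 [[0.5339, -0.1551, 0.1527], [0.5592, -0.1375, 0.1757], [0.5641, -0.1301, 0.1843]]
0.214 53 [[0.5419, -0.1519, 0.2229], [0.553, -0.1394, 0.2285], [0.5587, -0.1338, 0.2322]]
0.245 107 [[0.5406, -0.1704, 0.2505], [0.5583, -0.1335, 0.2606], [0.5658, -0.1264, 0.269]]
```

View pics/s6.png

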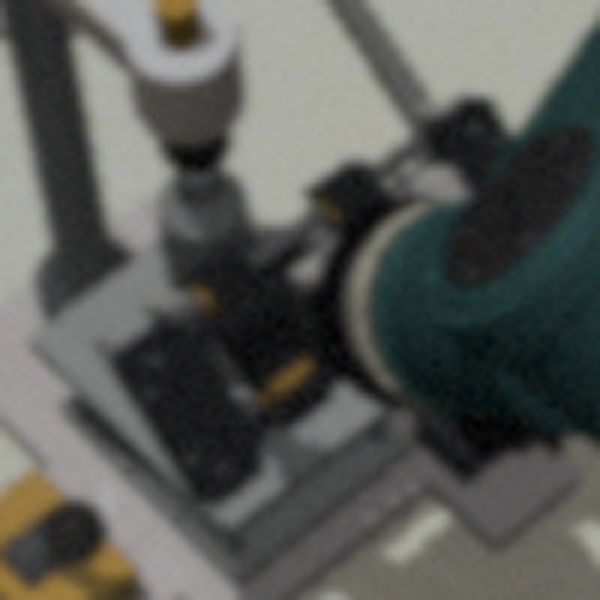

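Pad (195,150), nose (200,180) and cylinder body (205,225) line up along the local vertical, so the cylinder is centred. Lowering.

Emit:
drive_tool --pt "0.01 0 0.05 0 0 0" --pt "0.02 0 0.02 0 0 0" --pt "0.02 0 0.02 0 0 0" --pt "0 0 0 0 0 0"

```text
time: 20.32
tool_pos: [0.543, -0.157, 0.1166]
ee_rot: [-3.141, 0.786, 1.393]
wrist_force: [-0.3, 0.4, -4.8]
width: 0.0353
finger_force: 30.0
```

Emit:
drive_tool --pt "0.02 0 0.02 0 0 0" --pt "0.02 0 0.02 0 0 0" --pt "0 0 0 0 0 0"

```text
time: 20.7
tool_pos: [0.5432, -0.1571, 0.1158]
ee_rot: [3.14, 0.787, 1.391]
wrist_force: [-1.8, 2.4, 1.3]
width: 0.0352
finger_force: 30.0
```

Emit:
drive_tool --pt "0 0 0 0 0 0" --pt "0 0 0 0 0 0" --pt "0 0 0 0 0 0" --pt "0 0 0 0 0 0" --pt "0 0 -0.3 0 0 0" --pt "0 0 -0.6 0 0 0" --pt "0 0 -0.8 0 0 0" --pt "0 0 -0.8 0 0 0" --pt "0 0 0 0 0 0" --gripper 0.3

```text
time: 21.82
tool_pos: [0.5573, -0.0859, 0.1877]
ee_rot: [3.134, 0.784, 1.39]
wrist_force: [-0.5, 0.7, 1.1]
width: 0.0661
finger_force: 0.0
```

Run:
```python
from h import *
o=get_obs();print(o["joint_positions"].round(3))
ex=np.array([-.15,-.989,0]);ey=np.array([.989,-.15,0]);C=np.array([.545,-.147,0])
K=C-.095*ex-.07*ey+.072*zz; ax=-.613*ex+.790*zz
print("knob",K)
s=snapshot("scene");P=pts(s)
X,Y,Z=P[...,0],P[...,1],P[...,2]
q=P[(np.hypot(X-.545,Y+.147)<.03)&(Z>.085)&(Z<.213)];print("cyl",len(q),np.percentile(q,[5,50,95],axis=0).round(4).tolist())
k=P[(np.linalg.norm(P-K,axis=-1)<.045)];print("knob pts",len(k),k.mean(0))
w=k-K;h=w@ax;rad=np.linalg.norm(w-h[:,None]*ax,axis=1)
f=k[(h>.008)&(h<.016)&(rad<.03)];print("face",len(f),f.mean(0),K+.012*ax)
# target hover: TCP 60mm out on the axis, closing dir = current y turned minimal
R=Ro.from_euler("xyz",o["ee_rot"])
S=frame(-ax,R.as_matrix()[:,1])
lin(K+.065*ax,S,6)
```

```text
[ 0.167  0.291  1.373 -0.743  1.738  0.315]
knob [ 0.49002  -0.042545  0.072   ]
cyl 414 [[0.5374, -0.157, 0.1057], [0.5549, -0.1406, 0.1637], [0.5636, -0.1312, 0.2014]]
knob pts 109 [ 0.5070888  -0.04853034  0.06526668]
face 36 [ 0.50807509 -0.03350561  0.07830881] [ 0.4911234  -0.03526992  0.08148   ]
ROWS [[0.4, -0.31, -0.03, -0.02, 0.21, 0.0], [0.39, -0.31, -0.02, -0.03, 0.21, 0.01], [0.4, -0.31, -0.01, -0.02, 0.21, 0.0], [0.39, -0.31, -0.0, -0.02, 0.21, 0.0], [0.4, -0.31, 0.0, -0.03, 0.2, 0.01], [0.4, -0.31, 0.01, -0.02, 0.21, 0.0]] max 0.4
```

Emit:
drive_tool --pt "0.4 -0.31 -0.03 -0.02 0.21 0" --pt "0.39 -0.31 -0.02 -0.03 0.21 0" --pt "0.4 -0.31 -0.01 -0.02 0.21 0" --pt "0.39 -0.31 0 -0.02 0.21 0" --pt "0.4 -0.31 0 -0.03 0.2 0" --pt "0.4 -0.31 0 -0.02 0.21 0" --pt "0 0 0 0 0 -1" --pt "0 0 0 0 0 -1" --pt "0 0 0 0 0 -1" --pt "0 0 0 0 0 0" --gripper 0.45

```text
time: 23.12
tool_pos: [0.4948, -0.0029, 0.1227]
ee_rot: [-2.929, 0.63, 1.767]
wrist_force: [-0.3, -0.3, -0.0]
width: 0.0517
finger_force: 0.0
```

Run:
```python
from h import *
o=get_obs();print(o["joint_positions"].round(3),o["tool_pos"])
s=snapshot("wrist");cv2.imwrite("pics/w7.png",s["image"])
ex=np.array([-.15,-.989,0]);ey=np.array([.989,-.15,0]);C=np.array([.545,-.147,0])
K=C-.095*ex-.07*ey+.072*zz; ax=-.613*ex+.790*zz
print("pred face px",proj(s,[K+.012*ax,C+.205*zz]).round(1).tolist())
```

```text
[ 0.278  0.209  1.55  -0.594  1.676  0.177] [ 0.49484887 -0.00289076  0.12266978]
pred face px [[277.6, 235.9], [310.3, 469.9]]
```

View pics/w7.png

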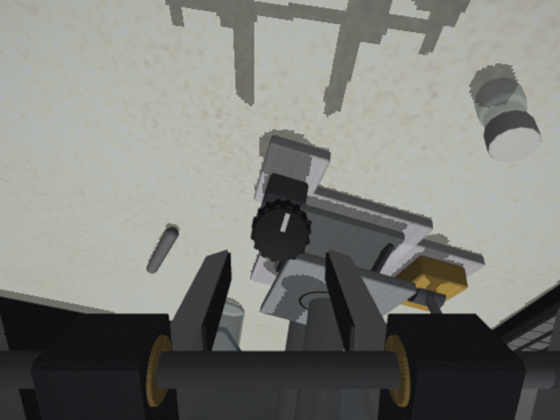

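Run:
```python
from h import *
s=snapshot("wrist");P=pts(s);g=s["image"].max(2)
ex=np.array([-.15,-.989,0]);ey=np.array([.989,-.15,0]);C=np.array([.545,-.147,0])
K=C-.095*ex-.07*ey+.072*zz; ax=-.613*ex+.790*zz;ax/=np.linalg.norm(ax)
w=P-K;h=w@ax
u=(w@ey);e2=np.cross(ey,ax);v=w@e2
m=(np.hypot(u,v)<.04)&(abs(h)<.03)
print(np.histogram(h[m],bins=12,range=(-.03,.03)))
f=m&(h>.008)&(h<.02)
pu,pv=u[f],v[f];(c,r)=cv2.minEnclosingCircle(np.stack([pu,pv],1).astype(np.float32)*1000)
print("face mean h",h[f].mean(),"centroid ey,e2",pu.mean(),pv.mean(),"circ",c,r, "rng",np.percentile(pu,[1,99]),np.percentile(pv,[1,99]),"e2",e2)
q=P[f];n=np.linalg.svd(q-q.mean(0),full_matrices=False)[2][2];print("normal",n*np.sign(n[2]),"ax",ax)
```

```text
(array([   6,   83,  149,    0,   69,   93,   96,  136, 2507,    0,    0,
          0]), array([-0.03 , -0.025, -0.02 , -0.015, -0.01 , -0.005,  0.   ,  0.005,
        0.01 ,  0.015,  0.02 ,  0.025,  0.03 ]))
face mean h 0.012430101234220463 centroid ey,e2 0.0011180548130104672 -0.0027111691827052366 circ (1.302552580833435, -1.284183382987976) 21.66352653503418 rng [-0.01793488  0.02059855] [-0.02117835  0.01717268] e2 [-0.11849394 -0.78127002  0.61334928]
normal [0.10117744 0.61308823 0.78350874] ax [0.09194529 0.60622598 0.78995957]
```

Emit:
drive_tool --pt "0 0 0 0 0 -1" --pt "0 0 0 0 0 -1" --pt "0 0 0 0 0 -1" --pt "0 0 0 0 0 -1" --pt "0 0 0 0 0 -1" --pt "0 0 0 0 0 -1" --pt "0 0 0 0 0 -1" --pt "0 0 0 0 0 -1" --pt "0 0 0 0 0 -1" --pt "0 0 0 0 0 -1" --pt "0 0 0 0 0 -1" --pt "0 0 0 0 0 -1" --pt "0 0 0 0 0 -1" --pt "0 0 0 0 0 -1" --pt "0 0 0 0 0 -1" --pt "0 0 0 0 0 -1" --pt "0 0 0 0 0 -1" --pt "0 0 0 0 0 -1" --pt "0 0 0 0 0 -1" --pt "0 0 0 0 0 -1"

```text
time: 25.72
tool_pos: [0.4951, -0.0032, 0.1228]
ee_rot: [-2.61, -0.414, -2.697]
wrist_force: [-0.1, -0.4, -0.1]
width: 0.0516
finger_force: 0.0
```

Emit:
drive_tool --pt "0 0 0 0 0 -1" --pt "0 0 0 0 0 -1" --pt "0 0 0 0 0 -1" --pt "0 0 0 0 0 -1" --pt "0 0 0 0 0 0"

```text
time: 26.35
tool_pos: [0.495, -0.0033, 0.1228]
ee_rot: [-2.809, -0.582, -2.287]
wrist_force: [0.4, 0.3, -0.2]
width: 0.052
finger_force: 0.0
```

```bash
cat >> h.py <<'E'
ex=np.array([-.15,-.989,0]);ey=np.array([.989,-.15,0]);C=np.array([.545,-.147,0])
K=C-.095*ex-.07*ey+.072*zz; ax=-.613*ex+.790*zz;ax/=np.linalg.norm(ax);e2=np.cross(ey,ax)
K=K+.0012*ey-.002*e2
E
python3 - <<'E'
from h import *
o=get_obs();print(o["joint_positions"].round(3),o["tool_pos"])
R=Ro.from_euler("xyz",o["ee_rot"]);S=frame(-ax,R.as_matrix()[:,1])
lin(K-.006*ax,S,4)
E
```

```text
[ 0.278  0.209  1.549 -0.595  1.677 -2.223] [ 0.49504338 -0.00326009  0.12280604]
ROWS [[-0.02, -0.01, 0.44, 0.01, -0.0, 0.0], [-0.01, -0.0, 0.44, 0.0, -0.01, 0.0], [-0.02, -0.01, 0.44, 0.01, -0.0, 0.0], [-0.02, -0.01, 0.44, 0.0, -0.01, 0.0]] max 0.44
```

Emit:
drive_tool --pt "-0.02 -0.01 0.44 0 0 0" --pt "-0.02 -0.01 0.44 0 0 0" --pt "-0.02 -0.01 0.44 0 0 0" --pt "-0.01 0 0.44 0 0 0" --pt "0 0 0 0 0 0"

```text
time: 26.98
tool_pos: [0.4895, -0.046, 0.0644]
ee_rot: [-2.813, -0.586, -2.285]
wrist_force: [-0.7, 0.0, -0.4]
width: 0.0516
finger_force: 0.0
```

Emit:
drive_tool --pt "0 0 0 0 0 0" --pt "0 0 0 0 0 0" --pt "0 0 0 0 0 0" --pt "0 0 0 0 0 0" --gripper 1

```text
time: 27.48
tool_pos: [0.4911, -0.0445, 0.0665]
ee_rot: [-2.81, -0.582, -2.285]
wrist_force: [-1.3, 0.6, 1.5]
width: 0.0395
finger_force: 30.0
```

Emit:
drive_tool --pt "0 0 0 0 0 0.5" --pt "0 0 0 0 0 1" --pt "0 0 0 0 0 1" --pt "0 0 0 0 0 1" --pt "0 0 0 0 0 0.5" --pt "0 0 0 0 0 0"

```text
time: 28.22
tool_pos: [0.4917, -0.0449, 0.0668]
ee_rot: [-2.608, -0.412, -2.698]
wrist_force: [0.2, -0.1, 2.0]
width: 0.0392
finger_force: 30.0
```

```bash
cat > plat.py <<'E'
from h import *
o=get_obs();print(o["joint_positions"].round(3),o["tool_pos"],o["wrist_torque"].round(3))
for n in("scene","top"):
    s=snapshot(n);P=pts(s);w=P-C;x=w@ex;y=w@ey;Z=P[...,2]
    m=(abs(x)<.06)&(abs(y)<.05)&(np.hypot(x,y)>.025)&(abs(Z-.09)<.022)
    q=Z[m];hh,b=np.histogram(q,bins=88,range=(.068,.112));k=b[np.argmax(hh)]
    print(n,"plat z",np.median(q[abs(q-k)<.004]).round(4),len(q))
    c=P[(np.hypot(x,y)<.022)&(Z>.19)&(Z<.24)];print(n,"nose/pad",len(c))
E
python3 plat.py
```

```text
[ 0.207  0.228  1.649 -0.613  1.539 -1.814] [ 0.49167134 -0.04492655  0.06679428] [ 0.081 -0.118  0.003]
scene plat z 0.0761 1123
scene nose/pad 109
top plat z 0.0762 933
top nose/pad 3
```

Emit:
drive_tool --pt "0 0 0 0 0 1" --pt "0 0 0 0 0 1" --pt "0 0 0 0 0 1" --pt "0 0 0 0 0 1" --pt "0 0 0 0 0 1" --pt "0 0 0 0 0 1" --pt "0 0 0 0 0 1" --pt "0 0 0 0 0 1" --pt "0 0 0 0 0 1" --pt "0 0 0 0 0 1" --pt "0 0 0 0 0 1" --pt "0 0 0 0 0 1" --pt "0 0 0 0 0 1" --pt "0 0 0 0 0 1" --pt "0 0 0 0 0 1" --pt "0 0 0 0 0 1" --pt "0 0 0 0 0 1" --pt "0 0 0 0 0 1"

```text
time: 30.58
tool_pos: [0.4908, -0.0471, 0.0685]
ee_rot: [-2.793, 0.581, 1.999]
wrist_force: [-1.9, -3.6, 8.0]
width: 0.0396
finger_force: 30.0
```

```bash
cat > gap.py <<'E'
from h import *
import sys
# vertical profile of the pad/nose in scene: brightness along the projected station axis, and depth points
s=snapshot("scene");P=pts(s);w=P-C-np.array([.001,.001,0]);x=w@ex;y=w@ey;Z=P[...,2]
g=s["image"].max(2);m=(np.hypot(x,y)<.026)&(Z>.18)&(Z<.30)
for z in np.arange(.186,.296,.003):
    k=m&(abs(Z-z)<.0018)
    if k.sum(): print(round(z,3),k.sum(),"bright",int(np.median(g[k])),"rmax",np.percentile(np.hypot(x[k],y[k]),90).round(4))
E
python3 plat.py; python3 gap.py
```

```text
[ 0.206  0.227  1.649 -0.617  1.544 -0.011] [ 0.49075002 -0.04706192  0.06850321] [-1.223  0.726 -0.101]
scene plat z 0.0833 1128
scene nose/pad 171
top plat z 0.0835 942
top nose/pad 22
0.186 16 bright 55 rmax 0.0191
0.189 30 bright 70 rmax 0.0193
0.192 46 bright 81 rmax 0.0168
0.195 29 bright 66 rmax 0.0146
0.198 21 bright 63 rmax 0.0143
0.201 9 bright 51 rmax 0.0108
0.204 10 bright 49 rmax 0.0102
0.207 8 bright 46 rmax 0.0095
0.21 5 bright 41 rmax 0.0074
0.213 2 bright 41 rmax 0.0075
0.222 2 bright 40 rmax 0.0126
0.225 12 bright 31 rmax 0.0133
0.228 27 bright 29 rmax 0.0139
0.231 21 bright 33 rmax 0.0135
0.234 1 bright 33 rmax 0.0121
0.249 8 bright 63 rmax 0.0197
0.252 17 bright 65 rmax 0.0199
0.255 16 bright 65 rmax 0.0204
0.258 17 bright 66 rmax 0.0204
0.261 16 bright 69 rmax 0.021
0.264 22 bright 68 rmax 0.0213
0.267 18 bright 67 rmax 0.0201
0.27 23 bright 68 rmax 0.0213
0.273 28 bright 67 rmax 0.0212
0.276 21 bright 71 rmax 0.0203
0.279 22 bright 73 rmax 0.0248
0.282 18 bright 93 rmax 0.025
0.285 60 bright 136 rmax 0.0208
0.288 127 bright 156 rmax 0.0201
0.291 33 bright 149 rmax 0.0188
0.294 8 bright 76 rmax 0.0117
```

Emit:
drive_tool --pt "0 0 0 0 0 1" --pt "0 0 0 0 0 1" --pt "0 0 0 0 0 1" --pt "0 0 0 0 0 1" --pt "0 0 0 0 0 1" --pt "0 0 0 0 0 1" --pt "0 0 0 0 0 1" --pt "0 0 0 0 0 1" --pt "0 0 0 0 0 1" --pt "0 0 0 0 0 1" --pt "0 0 0 0 0 1" --pt "0 0 0 0 0 1"

```text
time: 32.22
tool_pos: [0.4888, -0.0465, 0.0683]
ee_rot: [2.666, 0.486, 0.573]
wrist_force: [-5.5, -1.5, 10.3]
width: 0.0396
finger_force: 30.0
```

```bash
cat >> plat.py <<'E'
    w=P-C-np.array([.001,.001,0]);x=w@ex;y=w@ey
    t=Z[(np.hypot(x,y)<.019)&(np.hypot(x,y)>.009)&(Z>.28)&(Z<.297)];print(n,"head top",np.median(t).round(4),len(t))
    d=P[(np.hypot(x,y)<.02)&(Z>.2)&(Z<.245)&(s["image"].max(2)<38)][:,2];print(n,"dark pad z",np.percentile(d,[10,50,90]).round(4) if len(d) else 0,len(d))
E
python3 plat.py
```

```text
[ 0.206  0.226  1.65  -0.615  1.547  1.189] [ 0.48878901 -0.04654114  0.06833501] [-0.845  1.42  -0.692]
scene plat z 0.0882 1138
scene nose/pad 190
scene head top 0.2874 129
scene dark pad z [0.2127 0.2281 0.2321] 40
top plat z 0.0883 946
top nose/pad 32
top head top 0.288 137
top dark pad z 0 0
```

Emit:
drive_tool --pt "0 0 0 0 0 1" --pt "0 0 0 0 0 1" --pt "0 0 0 0 0 1" --pt "0 0 0 0 0 1" --pt "0 0 0 0 0 1" --pt "0 0 0 0 0 1" --pt "0 0 0 0 0 1" --pt "0 0 0 0 0 1" --pt "0 0 0 0 0 1" --pt "0 0 0 0 0 1" --pt "0 0 0 0 0 1" --pt "0 0 0 0 0 0"

```text
time: 33.83
tool_pos: [0.4884, -0.0451, 0.0672]
ee_rot: [2.492, -0.147, -0.354]
wrist_force: [-7.5, 1.2, 9.2]
width: 0.0393
finger_force: 30.0
```

```bash
python3 plat.py
python3 - <<'E'
from h import *
s=snapshot("scene");cv2.imwrite("pics/s8.png",cv2.resize(s["image"][130:230,190:290],None,fx=6,fy=6,interpolation=cv2.INTER_CUBIC))
E
```

```text
[ 0.207  0.227  1.65  -0.611  1.546  2.287] [ 0.48842989 -0.045078    0.0672188 ] [-0.043  1.203 -0.931]
scene plat z 0.0927 1141
scene nose/pad 192
scene head top 0.2878 127
scene dark pad z [0.2241 0.2294 0.233 ] 37
top plat z 0.0928 948
top nose/pad 32
top head top 0.2881 134
top dark pad z [0.2043 0.2043 0.2043] 1
```

View pics/s8.png

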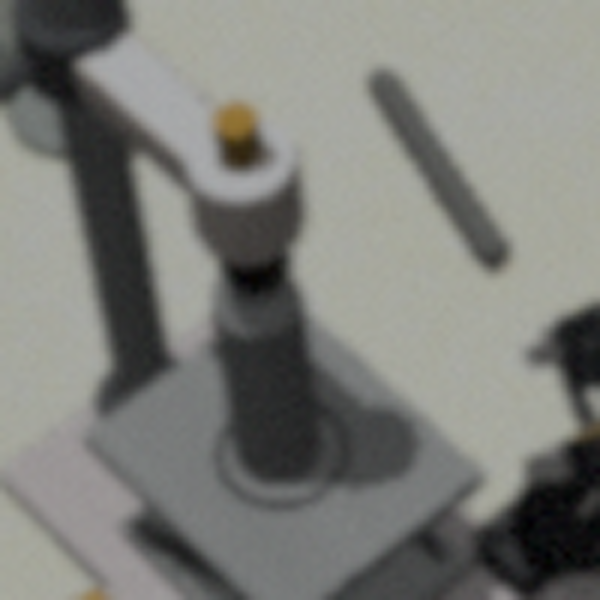

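The scene view shows the cylinder centred on the ring (285,455), its nose at the pad (255,275). Platform rise is 18 mm. The yellow pin on the head may be the stem, so I'll compare its height with the first view.

```bash
cat > pin.py <<'E'
from h import *
def pin(img,P):
    hsv=cv2.cvtColor(img,cv2.COLOR_BGR2HSV);w=P-C-np.array([.001,.001,0])
    m=(hsv[...,1]>110)&(np.hypot(w@ex,w@ey)<.03)&(P[...,2]>.27)
    v,u=np.where(m);z=P[m][:,2]
    return m.sum(),np.percentile(z,[10,50,90]).round(4),u.mean().round(2),v.mean().round(2),v.min()
for n in("scene","top"):
    print(n,"start",pin(cv2.imread(f"pics/{n}0.png"),np.load(n+".npy")))
    s=snapshot(n);print(n,"now",pin(s["image"],pts(s)))
E
python3 pin.py
```

```text
scene start (np.int64(39), array([0.2979, 0.3063, 0.309 ]), np.float64(229.18), np.float64(151.87), np.int64(148))
scene now (np.int64(38), array([0.2992, 0.3071, 0.3096]), np.float64(229.24), np.float64(151.84), np.int64(148))
top start (np.int64(39), array([0.3044, 0.3073, 0.3087]), np.float64(311.74), np.float64(182.03), np.int64(179))
top now (np.int64(39), array([0.3032, 0.3077, 0.3093]), np.float64(311.74), np.float64(182.03), np.int64(179))
```

Emit:
drive_tool --pt "0 0 0 0 0 0" --pt "0 0 0 0 0 0" --pt "0 0 0 0 0 0" --pt "0 0 -0.3 0 0 0" --pt "0 0 -0.4 0 0 0" --pt "0 0 0 0 0 -1" --pt "0 0 0 0 0 -1" --pt "0 0 0 0 0 -1" --pt "0 0 0 0 0 -1" --pt "0 0 0 0 0 -1" --pt "0 0 0 0 0 -1" --pt "0 0 0 0 0 -1" --pt "0 0 0 0 0 -1" --pt "0 0 0 0 0 -1" --pt "0 0 0 0 0 -1" --pt "0 0 0 0 0 -1" --pt "0 0 0 0 0 0" --gripper 0.5

```text
time: 36.2
tool_pos: [0.4943, -0.0272, 0.0892]
ee_rot: [2.668, 0.479, 0.58]
wrist_force: [0.2, -0.3, -0.2]
width: 0.0471
finger_force: 0.0
```

```bash
python3 - <<'E'
from h import *
o=get_obs();print(o["joint_positions"].round(3),o["tool_pos"],o["wrist_force"],o["width"])
R=Ro.from_euler("xyz",o["ee_rot"]);S=frame(-ax,R.as_matrix()[:,1])
lin(K-.005*ax,S,2)
E
python3 plat.py | grep plat
```

```text
[ 0.237  0.22   1.608 -0.604  1.595  1.183] [ 0.49426363 -0.02719408  0.08916724] [ 0.230271   -0.26267551 -0.18326102] 0.047140902077787025
ROWS [[-0.01, -0.01, 0.35, -0.0, 0.01, 0.0], [-0.0, -0.0, 0.36, -0.01, 0.0, 0.0]] max 0.36
scene plat z 0.0925 1133
top plat z 0.0926 947
```

Emit:
drive_tool --pt "-0.01 -0.01 0.35 0 0 0" --pt "0 0 0.35 0 0 0" --pt "0 0 0 0 0 0"

```text
time: 36.67
tool_pos: [0.4888, -0.0458, 0.0645]
ee_rot: [2.671, 0.484, 0.58]
wrist_force: [0.2, -0.5, -0.1]
width: 0.0467
finger_force: 0.0
```

Emit:
drive_tool --pt "0 0 0 0 0 0" --pt "0 0 0 0 0 0" --pt "0 0 0 0 0 0" --pt "0 0 0 0 0 0.5" --pt "0 0 0 0 0 1" --pt "0 0 0 0 0 1" --pt "0 0 0 0 0 1" --pt "0 0 0 0 0 1" --pt "0 0 0 0 0 0.5" --pt "0 0 0 0 0 0" --gripper 1

```text
time: 37.92
tool_pos: [0.491, -0.0461, 0.0666]
ee_rot: [2.508, 0.213, 0.128]
wrist_force: [0.5, -6.0, -3.1]
width: 0.0394
finger_force: 30.0
```

```bash
python3 plat.py; python3 pin.py; python3 gap.py | sed -n 5,22p
```

```text
[ 0.206  0.227  1.651 -0.615  1.539  1.687] [ 0.49099714 -0.04613077  0.06658907] [-0.283 -0.167  0.258]
scene plat z 0.0945 1136
scene nose/pad 190
scene head top 0.2877 138
scene dark pad z [0.2168 0.2302 0.2339] 32
top plat z 0.0946 953
top nose/pad 32
top head top 0.2877 137
top dark pad z [0.2013 0.2013 0.2013] 1
scene start (np.int64(39), array([0.2979, 0.3063, 0.309 ]), np.float64(229.18), np.float64(151.87), np.int64(148))
scene now (np.int64(38), array([0.2994, 0.306 , 0.3097]), np.float64(229.24), np.float64(151.84), np.int64(148))
top start (np.int64(39), array([0.3044, 0.3073, 0.3087]), np.float64(311.74), np.float64(182.03), np.int64(179))
top now (np.int64(39), array([0.3036, 0.3075, 0.3103]), np.float64(311.74), np.float64(182.03), np.int64(179))
0.198 16 bright 54 rmax 0.018
0.201 27 bright 69 rmax 0.0175
0.204 43 bright 70 rmax 0.0169
0.207 31 bright 66 rmax 0.0138
0.21 16 bright 56 rmax 0.0118
0.213 5 bright 45 rmax 0.0098
0.216 6 bright 36 rmax 0.0097
0.219 2 bright 39 rmax 0.01
0.222 1 bright 23 rmax 0.009
0.225 5 bright 24 rmax 0.013
0.228 10 bright 33 rmax 0.0136
0.231 15 bright 18 rmax 0.0129
0.234 20 bright 36 rmax 0.0138
0.237 4 bright 34 rmax 0.0141
0.246 1 bright 74 rmax 0.0178
0.249 7 bright 58 rmax 0.0191
0.252 13 bright 63 rmax 0.0202
0.255 14 bright 71 rmax 0.0215
```

```bash
cat > pad.py <<'E'
from h import *
def f(P):
    w=P-C-np.array([.001,.001,0]);r=np.hypot(w@ex,w@ey);Z=P[...,2]
    z=Z[(r>.0105)&(r<.0155)&(Z>.215)&(Z<.243)];return len(z),z.mean().round(5),np.percentile(z,[5,25,50,75,95]).round(4)
print("start",f(np.load("scene.npy")))
for i in range(4): print("now",f(pts(snapshot("scene"))))
E
python3 pad.py
```

```text
start (35, np.float64(0.22805), array([0.2239, 0.2259, 0.2282, 0.2303, 0.2315]))
now (30, np.float64(0.23033), array([0.2263, 0.2284, 0.23  , 0.2324, 0.2345]))
now (30, np.float64(0.23014), array([0.2238, 0.228 , 0.2312, 0.2328, 0.2347]))
now (31, np.float64(0.23017), array([0.2255, 0.2275, 0.2303, 0.2326, 0.2347]))
now (34, np.float64(0.23066), array([0.226 , 0.2283, 0.2311, 0.233 , 0.2355]))
```

Emit:
drive_tool --pt "0 0 0 0 0 0.6" --pt "0 0 0 0 0 1" --pt "0 0 0 0 0 1" --pt "0 0 0 0 0 1" --pt "0 0 0 0 0 0.4" --pt "0 0 0 0 0 0" --pt "0 0 0 0 0 0"

```text
time: 39.25
tool_pos: [0.491, -0.0465, 0.0668]
ee_rot: [2.478, -0.03, -0.192]
wrist_force: [1.1, -6.4, -2.0]
width: 0.0396
finger_force: 30.0
```

```bash
python3 pad.py; python3 plat.py|grep plat
```

```text
start (35, np.float64(0.22805), array([0.2239, 0.2259, 0.2282, 0.2303, 0.2315]))
now (31, np.float64(0.23186), array([0.2273, 0.2296, 0.2315, 0.2344, 0.236 ]))
now (28, np.float64(0.23166), array([0.2274, 0.2296, 0.2314, 0.2339, 0.2361]))
now (31, np.float64(0.23164), array([0.2267, 0.2295, 0.2326, 0.2341, 0.2353]))
now (32, np.float64(0.23194), array([0.2261, 0.2298, 0.2321, 0.2346, 0.236 ]))
scene plat z 0.0964 1146
top plat z 0.0963 943
```

Pad lift is about 3.8 mm. Now I'll release the knob, retreat and plan the valve push.

Emit:
drive_tool --pt "0 0 0 0 0 0" --pt "0 0 0 0 0 0" --pt "0 0 0 0 0 0" --pt "0 0 -0.4 0 0 0" --pt "0 0 -0.8 0 0 0" --pt "0 0 -0.8 0 0 0" --pt "0 0 -0.4 0 0 0" --pt "0 0 0 0 0 0" --gripper 0.5

```text
time: 40.55
tool_pos: [0.5003, 0.0143, 0.143]
ee_rot: [2.482, -0.031, -0.191]
wrist_force: [0.3, -0.6, -0.3]
width: 0.0469
finger_force: 0.0
```

```bash
python3 pad.py|tail -1
python3 - <<'E'
from h import *
o=get_obs();p=np.array(o["tool_pos"]);R=Ro.from_euler("xyz",o["ee_rot"]);M=R.as_matrix()
st=lambda q:np.array([(q-C)@ex,(q-C)@ey,q[2]]).round(4)
print(o["joint_positions"].round(3),"tcp station",st(p),"axis",[round(M[:,2]@v,3) for v in(ex,ey,zz)])
exp=.79*ex+.613*zz
for sg in(1,-1):
    S=frame(-ax,sg*exp);print(sg,"turn needed wz",(R.inv()*S).as_rotvec().round(3))
E
```

```text
now (30, np.float64(0.23187), array([0.2266, 0.2292, 0.2323, 0.2347, 0.2364]))
[ 0.303  0.217  1.503 -0.591  1.725  2.073] tcp station [-0.1511 -0.0698  0.1407] axis [np.float64(0.615), np.float64(-0.005), np.float64(-0.789)]
1 turn needed wz [ 0.002  0.005 -0.049]
-1 turn needed wz [ 8.000e-03 -3.000e-03  3.093e+00]
```

Run:
```python
from h import *
o=get_obs();R0=Ro.from_euler("xyz",o["ee_rot"]);p=np.array(o["tool_pos"])
S=R0
W=lambda x,y,z:C+x*ex+y*ey+z*zz
q=W(-.080,.106,.130)
L=[(p+(q-p)*i/7,S) for i in range(1,8)]+[(W(-.080,.106,.105),S),(W(-.080,.106,.080),S)]
rows(L)
L2=[(W(-.080+.015*i,.106,.080),S) for i in range(1,7)]
rows(L2,W(-.080,.106,.080),S)
```

```text
ROWS [[0.64, 0.15, 0.18, 0.0, 0.0, 0.0], [0.63, 0.14, 0.19, 0.0, -0.0, 0.0], [0.64, 0.15, 0.18, 0.0, -0.0, 0.0], [0.64, 0.14, 0.18, 0.0, -0.0, 0.0], [0.63, 0.15, 0.19, 0.0, -0.0, 0.0], [0.64, 0.14, 0.18, 0.0, -0.0, 0.0], [0.64, 0.15, 0.18, 0.0, -0.0, 0.0], [-0.02, -0.39, 0.49, 0.0, -0.0, 0.0], [-0.02, -0.38, 0.5, 0.0, -0.0, 0.0]] max 0.64
ROWS [[0.02, 0.3, 0.23, 0.0, 0.0, 0.0], [0.01, 0.29, 0.23, 0.0, -0.0, 0.0], [0.02, 0.3, 0.23, 0.0, -0.0, 0.0], [0.01, 0.29, 0.23, 0.0, -0.0, 0.0], [0.02, 0.3, 0.23, 0.0, -0.0, 0.0], [0.01, 0.29, 0.23, 0.0, -0.0, 0.0]] max 0.3
```

Emit:
drive_tool --pt "0.3 0.07 0.09 0 0 0" --pt "0.64 0.15 0.18 0 0 0" --pt "0.64 0.15 0.18 0 0 0" --pt "0.64 0.14 0.18 0 0 0" --pt "0.64 0.14 0.19 0 0 0" --pt "0.64 0.15 0.18 0 0 0" --pt "0.64 0.14 0.18 0 0 0" --pt "0.33 0.08 0.1 0 0 0" --pt "0 0 0 0 0 0" --gripper 1

```text
time: 41.88
tool_pos: [0.6632, -0.0842, 0.1306]
ee_rot: [2.481, -0.027, -0.193]
wrist_force: [-0.7, 0.9, 0.1]
width: 0.0002
finger_force: 0.0
```

Emit:
drive_tool --pt "-0.02 -0.39 0.49 0 0 0" --pt "-0.02 -0.38 0.5 0 0 0" --pt "0 0 0 0 0 0"

```text
time: 42.25
tool_pos: [0.6601, -0.0827, 0.0764]
ee_rot: [2.479, -0.019, -0.191]
wrist_force: [-0.7, 0.7, -0.3]
width: 0.0003
finger_force: 0.0
```

Run:
```python
from h import *
o=get_obs();p=np.array(o["tool_pos"]);print(o["joint_positions"].round(3),[(p-C)@ex,(p-C)@ey,p[2]],o["wrist_force"])
s=snapshot("scene");cv2.imwrite("pics/s9.png",cv2.resize(s["image"][140:290,140:340],None,fx=4,fy=4,interpolation=cv2.INTER_CUBIC))
```

```text
[ 0.105  0.539  1.204 -0.635  1.597  1.921] [np.float64(-0.08085752263089852), np.float64(0.10418402967425065), np.float64(0.07638703620038474)] [-0.74856397  0.66850204 -0.28102977]
```

View pics/s9.png

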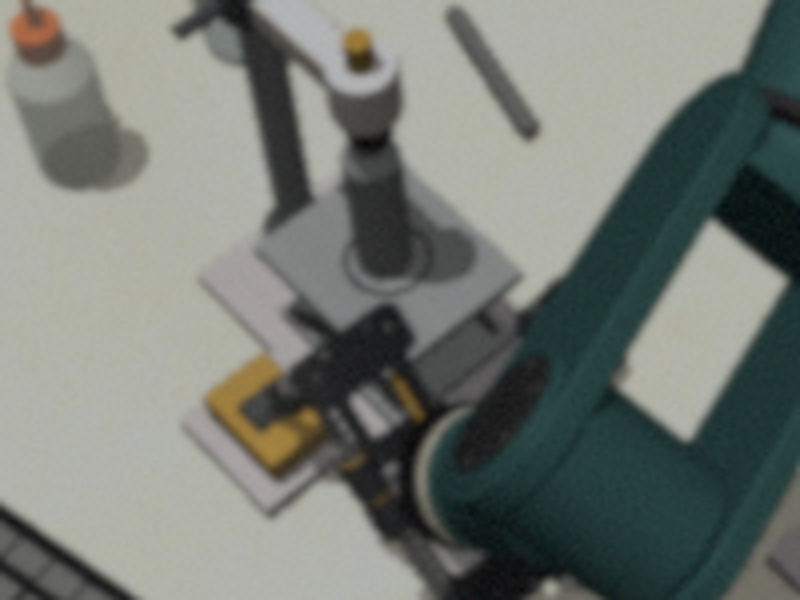

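The scene view shows the fingers beside the valve (tip near (300,400), brass block (265,415)) and the cylinder standing on the ring under the pad. Before pushing I'll check how close the forearm gets to the head.

```bash
cat > clr.py <<'E'
from h import *
for n in("scene","top"):
    s=snapshot(n);P=pts(s);w=P-C;x=w@ex;y=w@ey;Z=P[...,2]
    im=s["image"].astype(int);teal=(im[...,1]-im[...,2]>12)
    for y0 in(-.1,-.06,-.02,.02,.06):
        m=teal&(y>y0)&(y<y0+.04)&(Z>.1)&(x<-.03)
        if m.sum()>5: print(n,y0,"xmax",np.percentile(x[m],99).round(3),"z there",Z[m][x[m]>np.percentile(x[m],95)].min().round(3))
E
python3 clr.py
```

```text
scene -0.1 xmax -0.205 z there 0.419
scene -0.06 xmax -0.201 z there 0.389
scene -0.02 xmax -0.204 z there 0.382
scene 0.02 xmax -0.214 z there 0.375
scene 0.06 xmax -0.221 z there 0.365
top -0.1 xmax -0.197 z there 0.409
top -0.06 xmax -0.193 z there 0.385
top -0.02 xmax -0.198 z there 0.38
top 0.02 xmax -0.207 z there 0.368
top 0.06 xmax -0.198 z there 0.274
```

Emit:
drive_tool --pt "0.02 0.3 0.23 0 0 0" --pt "0.01 0.29 0.23 0 0 0" --pt "0.02 0.3 0.23 0 0 0" --pt "0.01 0.29 0.23 0 0 0" --pt "0.02 0.3 0.23 0 0 0" --pt "0 0 0 0 0 0"

```text
time: 43.15
tool_pos: [0.6511, -0.1591, 0.0813]
ee_rot: [2.48, -0.028, -0.194]
wrist_force: [-1.0, 0.4, 0.8]
width: 0.0006
finger_force: 0.0
```

```bash
cat > val.py <<'E'
from h import *
o=get_obs();p=np.array(o["tool_pos"]);print("tcp",np.round([(p-C)@ex,(p-C)@ey,p[2]],4))
for n in("scene","top"):
    s=snapshot(n);P=pts(s);w=P-C;x=w@ex;y=w@ey;Z=P[...,2]
    m=(s["image"].max(2)<50)&(x>-.06)&(x<.08)&(abs(y-.108)<.03)&(Z>.06)&(Z<.125)
    if m.sum(): print(n,m.sum(),"dark x",np.percentile(x[m],[3,50,97]).round(3),"z",np.percentile(Z[m],[3,97]).round(3))
E
python3 val.py
```

```text
tcp [-0.0039  0.1068  0.0813]
scene 11 dark x [0.002 0.007 0.013] z [0.106 0.115]
top 79 dark x [-0.03   0.008  0.021] z [0.07  0.118]
```

Emit:
drive_tool --pt "0.01 0.25 0.2 0 0 0" --pt "0.01 0.12 0.09 0 0 0" --pt "0 0 0 0 0 0"

```text
time: 43.62
tool_pos: [0.6487, -0.1765, 0.0811]
ee_rot: [2.481, -0.028, -0.192]
wrist_force: [-0.5, 1.2, -1.1]
width: 0.0004
finger_force: 0.3
```

```bash
python3 val.py
```

```text
tcp [0.0136 0.107  0.0811]
scene 7 dark x [0.021 0.024 0.028] z [0.103 0.111]
top 75 dark x [-0.009  0.025  0.04 ] z [0.066 0.116]
```

Emit:
drive_tool --pt "0 0.08 0.06 0 0 0" --pt "0 0.06 0.05 0 0 0" --pt "0 0 0 0 0 0"

```text
time: 44.1
tool_pos: [0.6482, -0.182, 0.0815]
ee_rot: [2.483, -0.029, -0.191]
wrist_force: [0.4, 4.2, -0.3]
width: 0.0005
finger_force: 2.2
```

Emit:
drive_tool --pt "0 0.06 0.04 0 0 0" --pt "0 0 0 0 0 0"

```text
time: 44.35
tool_pos: [0.6482, -0.1823, 0.0814]
ee_rot: [2.487, -0.03, -0.19]
wrist_force: [1.0, 11.2, 1.0]
width: 0.0009
finger_force: 5.7
```

```bash
python3 val.py
```

```text
tcp [0.0194 0.1073 0.0814]
scene 5 dark x [0.025 0.032 0.037] z [0.101 0.107]
top 77 dark x [-0.007  0.03   0.045] z [0.069 0.118]
```

At the end stop (11 N, no further motion). Back off the way I came, then rise clear.

Emit:
drive_tool --pt "0 -0.3 -0.23 0 0 0" --pt "0 -0.4 -0.31 0 0 0" --pt "0 -0.5 -0.4 0 0 0" --pt "0 -0.5 -0.4 0 0 0" --pt "0 0 -0.8 0 0 0" --pt "0 0 -0.8 0 0 0" --pt "0 0 -0.8 0 0 0" --pt "0 0 0 0 0 0"

```text
time: 45.45
tool_pos: [0.6747, -0.0399, 0.1607]
ee_rot: [2.483, -0.034, -0.189]
wrist_force: [-0.0, 0.1, -0.1]
width: 0.0006
finger_force: 0.0
```

```bash
python3 val.py; python3 pad.py|tail -2; python3 plat.py|grep -E "plat|head"
python3 - <<'E'
from h import *
P0=np.load("top.npy");s=snapshot("top");g0=cv2.imread("pics/top0.png");cv2.imwrite("pics/end.png",np.hstack([cv2.resize(s["image"][120:290,120:420],None,fx=2,fy=2)]))
P=pts(s);w=P-C;x=w@ex;y=w@ey;m=(s["image"].max(2)<50)&(abs(x)<.07)&(abs(y-.105)<.03)&(P[...,2]>.075)&(P[...,2]<.12)
print("ball",x[m].mean(),y[m].mean(),(x[m].min()+x[m].max())/2,m.sum())
E
```

```text
tcp [-0.1253  0.1122  0.1607]
scene 23 dark x [0.023 0.028 0.033] z [0.098 0.108]
top 62 dark x [0.021 0.034 0.045] z [0.076 0.11 ]
now (27, np.float64(0.23301), array([0.229 , 0.2311, 0.2329, 0.2351, 0.2364]))
now (31, np.float64(0.23205), array([0.2273, 0.2298, 0.2327, 0.2342, 0.2372]))
scene plat z 0.096 814
scene head top 0.2875 139
top plat z 0.0961 954
top head top 0.2877 131
ball 0.034547702141518644 0.10021755473792854 0.03413213963138293 57
```

View pics/end.png

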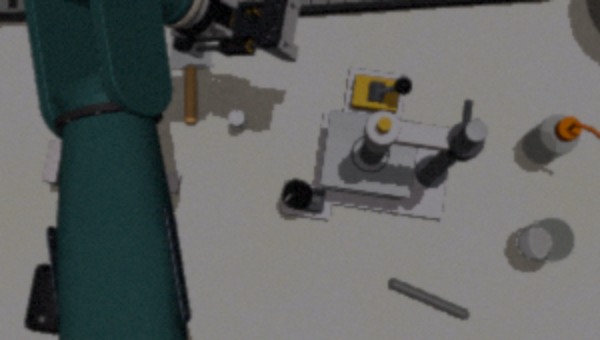

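The final top view shows the lever thrown over (ball at (403,85), +34 mm, so at the end stop), the cylinder in the ring under the head, and the bystanders it shows in place.

```bash
python3 -c "
from bench import close_job
print(close_job())"
```

```text
the job is handed in; nothing more can be done
None
```

The job is handed in at about 46 s on the robot's clock: the cylinder stands on the platform's ring under the inlet, the seal pad is lifted by about 4 mm, the valve lever is at its open stop, and the robot is clear of everything.

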